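# Scan a bracket's weld seam with a crack-detector pen

### The arm

A 7-joint arm with a two-finger parallel gripper is mounted at the origin on a cart in front of the work surface, level with it; the furniture and walls round the work are solid. World frame = base frame: x ahead of the robot, y to its left, z up, the work surface at z = 0. Lengths are in m, angles in rad, forces in N, time in s.
With the tool pointing down it reaches from about 0.4 to 0.85 m from the base axis. Payload 4.5 kg.
Tool frame: the origin (TCP) lies between the finger pads; the fingertips stand 8 mm ahead of it and the grasp point (between the pads) lies 11 mm behind it; z points along the fingers, y is the direction in which the jaws open and shut (so a half turn about z gives the same grasp; the last joint's range is limited). The gripper opens to 88 mm and grips with 3 to 60 N. Pads are 18 mm wide; open, the fingers measure 123 mm over their backs; the gripper's body (75 mm by 187 mm) begins 45 mm behind the grasp point.
Start: joints at [-1.304, 0.689, -0.195, 1.565, 0.157, 0.902, -0.215], TCP at [0.144, 0.608, 0.247] pointing down, gripper open.
Joint ranges: [-3.01, 3.01], [-0.46, 2.08], [-1.47, 1.51], [0.13, 2.56], [-1, 4.14], [0.04, 2.09], [-2.66, 2.66]. Speed limits (rad/s): [2.57, 2.57, 3.14, 3.14, 3.14, 3.14, 3.14].

### API

Orientations are given as a unit quaternion [x, y, z, w].
In Python, from plant import r gives the robot as it stands.
- The arm moves only by the tool carry_out, never from a script. Its argument "commands" is a list that holds one entry, the list of rows, each a list of 7 numbers: the turn, a rotation vector about the tool's x, y, z in rad, then the shift along the tool's x, y, z in cm, then the finger opening in cm, from 0 to 8.81. A call has 1 to 10 rows; each row is the pose to reach, as a shift and turn from the pose commanded when the call began, along the tool's axes at that moment; what a row does not reach only later rows make up. A row lasts 1/12 s, in which the tool goes at most 41.7 mm and 7.16 degrees, less where a joint would pass 70% of its speed; a pose out of reach is approached as far as the arm can. A call with a gripper value outside its range is refused whole. The fingers move at their own pace and stop on an object; "force" is the grip in N (left out, the last holds). Time passes only in rows, so rows that repeat a pose let the fingers close. It gives the time, the measured TCP pose, the force and the opening at its end, in the units of the state.
- r.get_state(): the state, without advancing time (a new reading comes with each control period).
- r.snapshot(name): name is "scene" or "top"; returns a dict with "pixels" (384x512x3 uint8, red, green, blue), "mtx" (3x3 intrinsics, pixels), "xyz" and "rotation" of the camera in the world. Camera axes: x right, y down, z forward; pixel columns grow to the right and rows downward; lengths in m; the calibration is good to about 2 mm. A picture is of the moment at which its call begins. There is no depth.
- r.finish_job(): hands the job in, once; it reports no verdict.
The state is a dict: "clock": time; "q": joint angles; "qd": joint speeds; "joint_torque": joint torques, N m; "tool_pos": TCP position; "eef_rot": TCP orientation; "contact_force": force on the tool from outside, world axes, zero at the start; "moment": the same for the moment, N m; "opening": opening from 0.0 (shut) to 1.0 (fully open).
Only numpy, scipy, OpenCV 4.12 (cv2) and the standard library are available. Lean on these libraries where they do the work, as an engineer would, in place of code of your own. Each camera call takes 0.05 s, during which the arm holds its last target.

### The job

Check the weld of the engine-mount bracket for cracks: draw the crack-detector pen out of its holster, set its sprung ball tip into the inside corner under the overhanging flange at the seam's open end, and guide it slowly (about 2 to 3 cm a second) along the corner, round the bend, until it comes up against the triangular gusset, leaning the pen to clear the flange and keeping the tip lightly sprung in, never bottomed, all the way. Then lower the pen back into its holster, fully home. Do not shove the bracket or disturb the tools lying near it.

Things in the scene. Friction and masses are not known exactly. Their poses are not given: they have to be found in the camera images.
- pen_grip (a point): Crack-detector pen, 151 mm long, 0.1 kg, upright in its holster, ball tip down. Point: centre of its square grey handle, 18 x 18 x 72 mm with black bands; black cap on top, pen's top 42 mm above. z along the pen from tip to cap, x and y square to the flats. 41 mm below: underside of the round collar (30 mm wide, 5 thick). Under it a 16 mm nose, 11 mm at its end 81 mm below, then the sprung ball.
- pen_tip (a point): Centre of the pen's dark steel ball tip, 14 mm across, on the pen's axis. With the spring out it is 102 mm from pen_grip (the ball's lowest point 109 mm); it moves toward the handle as it is pressed. Axes as pen_grip.
- pen_plunger (a joint): How far the ball tip is pressed into the pen along its axis: 0 = out, 0.010 m = bottomed. The spring pushes with 0.6 N at 0 and 150 N/m more, so about 1.4 N at half travel (5 mm).
- pen_stand: Holster, fixed to the bench: dark round foot 80 mm across, 12 mm high, and an upright black post 40 mm across, its rim 85 mm above the bench. Bore from above, on the post's axis, 20 mm wide, 69 mm deep: the pen's collar rests on the rim, the ball hangs free inside. Origin at the centre of the underside, z up. When the pen is home pen_grip is 126 mm above this origin.
- bracket: Steel engine-mount bracket, about 2.5 kg, loose on the bench. Base plate 110 x 196 x 8 mm; origin at the centre of its underside, x to the back, y along its length, z up; open front toward the robot. On it an upright plate 6 mm thick, 92 mm high over the bench, bent at mid length: two 90 mm legs, each turned 12 degrees toward the robot at its outer end. The +y end is open; a gusset closes the -y end.
- seam_start (a point): Open end (bracket +y) of the seam, on the root line where the front of the upright meets the base plate's top, 8 mm over the bench. x along the seam to the bend 90 mm away, y level into the upright, z up. The weld bead (dark, radius 2.5 mm) runs along the root; the 14 mm ball rides over it, touching base and upright, its centre at y = -7 mm, z = +7 mm.
- seam_bend (a point): Bend of the seam, half way, on the root line. x along the second leg to the gusset (face 84 mm away), y into the second leg's upright, z up; ball centre again at y = -7, z = +7 mm. Above the whole seam a flange overhangs the front of the upright by 28 mm (underside 86, top 92 mm over the bench, two studs to 104 mm): the pen must lean 25 to 50 degrees from vertical, handle to the open front.
- seam_end (a point): End of the seam on the root line, at the inner face of the triangular gusset (6 mm thick, square to the second leg; 56 mm high at the upright, sloping to 6 mm high 42 mm in front of it). Axes as seam_bend. The ball touches the gusset when its centre is at x = -7 mm here.
- vee_block: Ground steel vee block 59 x 78 x 40 mm, bystander. Origin at the centre of its underside.
- steel_parallel: Ground steel packing block, about 77 x 165 x 28 mm over all, lying flat, bystander. Origin at the centre of its underside.
- brass_drift: Hexagonal brass drift, a bar 148 mm long over all and 16 mm thick, lying flat, bystander. Origin under its middle.

How it is judged:
By the outcome, as a careful person would: the job done as asked, in the order asked, and still so for the second after the job is handed in, with the robot touching nothing.
It also fails if it takes over 66 s, if anything falls off the work surface, if the arm or the gripper's body presses on something with over 40 N, if the wrist force passes 120 N, or if a joint passes its speed limit or range.

## Working session

There is one attempt and no reset: what is moved stays moved. The work goes in short steps, Python scripts to look and compute and a tool call to move; the robot and the scene stay as the last step left them, time stands still between calls to the robot, and variables do not carry over. Pictures are saved under pics/ and viewed, and the job is handed in when it is done.

Besides the shell and the picture viewer there is one more tool, called after "Emit:" as name(argument=value, ...) on one line, values as JSON. carry_out: Moves the arm, as the interface text tells. Its arguments: {"type":"object","properties":{"commands":{"type":"array"},"force":{"type":"number"}},"required":["commands"]}

```bash
ls; mkdir -p pics; python3 - <<'E'
from plant import r
import cv2,numpy as np
s=r.get_state(); print(s)
for n in("scene","top"):
    d=r.snapshot(n); cv2.imwrite(f"pics/{n}0.png",cv2.resize(d["pixels"][:,:,::-1],(800,600),interpolation=cv2.INTER_CUBIC))
    cv2.imwrite(f"pics/{n}_raw.png",d["pixels"][:,:,::-1])
    print(n,d["mtx"],d["xyz"],d["rotation"])
    np.savez(f"{n}.npz",**d)
E
```

```text
pics
{'clock': 0.0, 'q': array([-1.30422278,  0.68996368, -0.1945262 ,  1.56630807,  0.15729021,
        0.90254632, -0.21511445]), 'qd': array([ 0.00101146,  0.0006077 , -0.00134822, -0.00049745, -0.00144828,
       -0.00041642, -0.00129974]), 'joint_torque': array([-3.86199436e-04, -5.27557147e+01, -1.26681224e+00, -1.53432173e+01,
       -5.25690929e-02,  6.48729532e-03,  1.65610895e-04]), 'tool_pos': array([0.14407252, 0.60753655, 0.2459326 ]), 'eef_rot': array([ 1.16089931e-01,  9.93238283e-01, -9.15887667e-04, -4.39637378e-05]), 'contact_force': array([ 0.2507591 , -0.47541246, -1.33185511]), 'moment': array([-0.06977067,  0.00433767,  0.02110361]), 'opening': 0.9979635902452343}
scene [[457.52741048   0.         250.78292046]
 [  0.         457.52741048 195.27226769]
 [  0.           0.           1.        ]] [0.27572062 0.82515677 0.71427431] [-0.19290639  0.88263246 -0.4187021   0.09184559]
top [[400.38815583   0.         257.21223313]
 [  0.         400.38815583 190.37466052]
 [  0.           0.           1.        ]] [0.48844051 0.1058605  0.97609766] [ 0.70524402 -0.70488998  0.0410535  -0.06384046]
```

View pics/scene0.png

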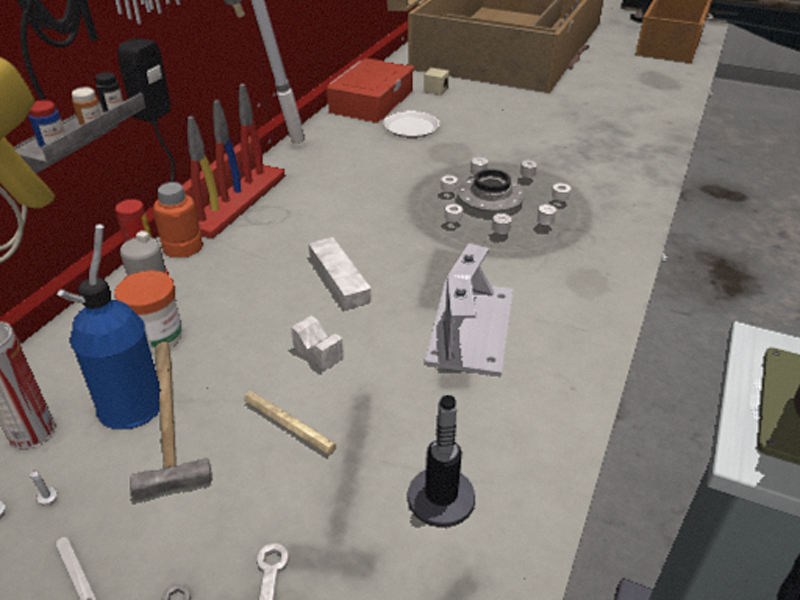

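View pics/top0.png

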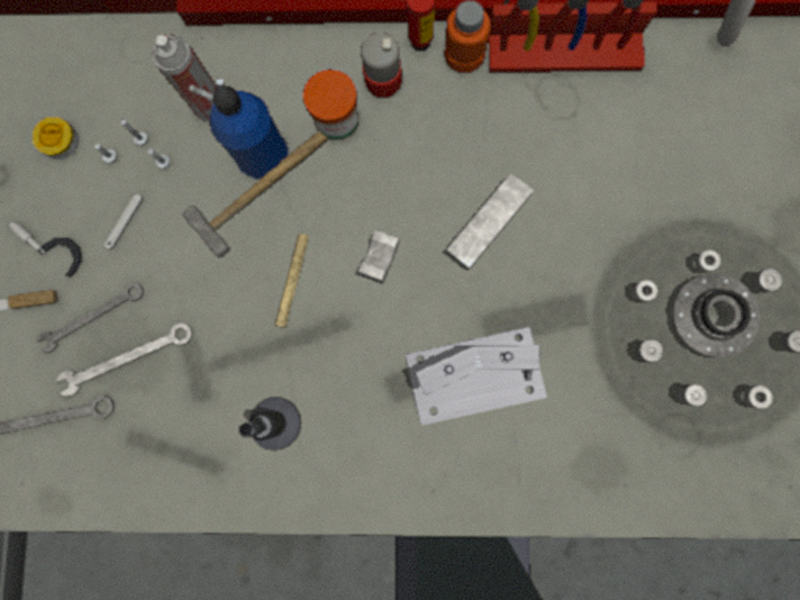

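The scene view shows the holster at about (440,490), the bracket at (470,320), the drift at (290,422), the vee block at (318,343) and the packing block at (340,272). In the top view they are at (270,423), (475,375), (290,280), (378,257) and (490,220). I'll zoom in to pick points for measuring.

```bash
cat > h.py <<'E'
import numpy as np,cv2
from scipy.spatial.transform import Rotation as R
def cam(n):
    d=np.load(f"{n}.npz"); return d
def proj(d,P):
    P=np.atleast_2d(P); c=R.from_quat(d["rotation"]).inv().apply(P-d["xyz"]); u=c@d["mtx"].T; return u[:,:2]/u[:,2:]
def ray(d,uv,z):
    v=R.from_quat(d["rotation"]).apply(np.linalg.inv(d["mtx"])@[uv[0],uv[1],1]); t=(z-d["xyz"][2])/v[2]; return d["xyz"]+t*v
E
python3 - <<'E'
from h import *
for n,(x0,y0,w,h),m in(("scene",(255,150,90,90),"br"),("scene",(250,245,65,95),"pen"),("top",(250,200,110,80),"br"),("top",(145,245,55,50),"pen")):
    p=cam(n)["pixels"][y0:y0+h,x0:x0+w,::-1]; k=min(800//w,600//h)
    q=cv2.resize(p,None,fx=k,fy=k,interpolation=cv2.INTER_CUBIC)
    for i in range(0,w,10): cv2.putText(q,str(x0+i),(i*k,10),0,.35,(0,0,255)); cv2.line(q,(i*k,0),(i*k,h*k),(0,255,255),1) if 0 else cv2.line(q,(i*k,12),(i*k,18),(0,0,255),1)
    for i in range(0,h,10): cv2.putText(q,str(y0+i),(0,i*k+4),0,.35,(0,0,255))
    cv2.imwrite(f"pics/z_{n}_{m}.png",q); print(n,m,k,q.shape)
t=cam("top"); print(ray(t,(175,271),0), ray(t,(304,240),0)); s=cam("scene");print(ray(s,(282,318),0),ray(s,(300,205),0))
E
```

```text
scene br 6 (540, 540, 3)
scene pen 6 (570, 390, 3)
top br 7 (560, 770, 3)
top pen 12 (600, 660, 3)
[0.43842437 0.33527405 0.        ] [0.51323    0.02434747 0.        ]
[0.43803674 0.33390147 0.        ] [ 5.18181842e-01  1.47768949e-02 -1.11022302e-16]
```

View pics/z_scene_br.png

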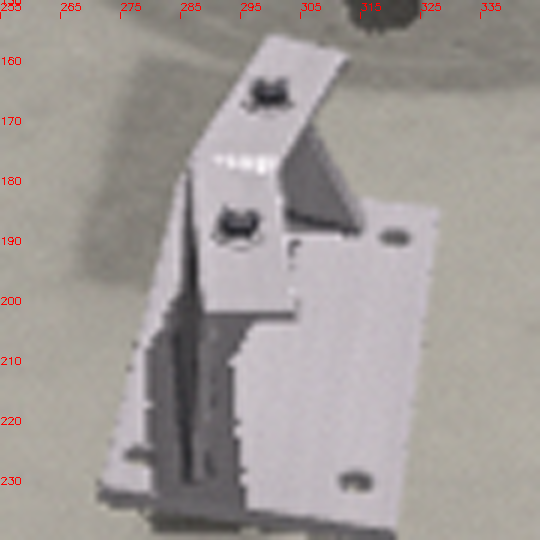

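View pics/z_scene_pen.png

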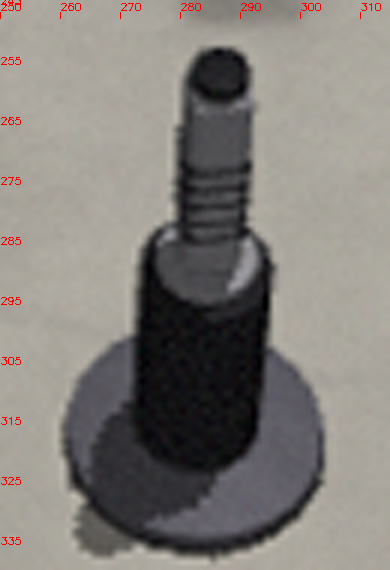

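View pics/z_top_br.png

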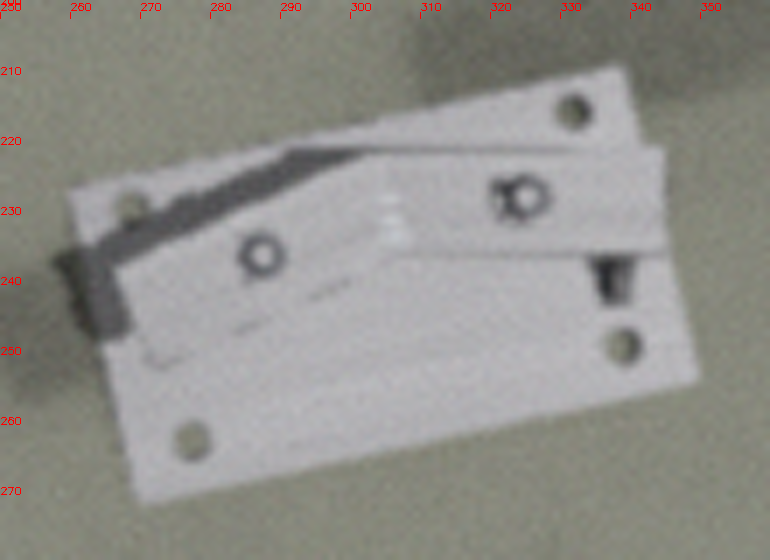

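View pics/z_top_pen.png

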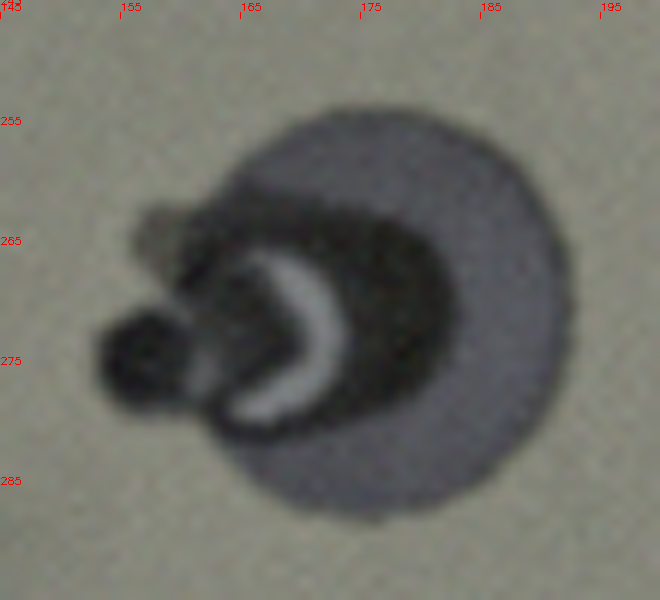

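```bash
cat > model.py <<'E'
from h import *
c,s_=np.cos(np.radians(12)),np.sin(np.radians(12))
def pts(bx):
    st=np.array([bx-90*s_,90*c]);be=np.array([bx,0]);en=np.array([bx-90*s_,-90*c])
    n1=np.array([c,s_]);n2=np.array([c,-s_])
    P=lambda a,z:np.array([a[0],a[1],z])/1000
    return dict(fl=P((-55,98),8),bl=P((55,98),8),fr=P((-55,-98),8),br=P((55,-98),8),flb=P((-55,98),0),
     sF=P(st-28*n1,92),sB=P(st+6*n1,92),bF=P((bx-28/c,0),92),bB=P((bx+6/c,0),92),eF=P(en-28*n2,92),eB=P(en+6*n2,92),
     start=P(st,8),bend=P(be,8),end=P(be+84*np.array([-s_,-c]),8), gfoot=P(be+84*np.array([-s_,-c])-42*n2,14))
def world(p,bx,names):
    q=pts(bx); Rz=R.from_euler('z',p[2])
    return np.array([Rz.apply(q[n])+[p[0],p[1],0] for n in names])
E
cat > fit.py <<'E'
from model import *
from scipy.optimize import least_squares
def up(x,y,k,x0,y0): return ((x+.5)/k-.5+x0,(y+.5)/k-.5+y0)
T=lambda x,y:up(x,y,7,250,200)
S=lambda x,y:up(x,y,6,255,150)
obs=dict(top=dict(fl=T(139,505),bl=T(68,188),br=T(624,65),fr=T(701,380),eF=T(667,255),eB=T(663,148),bF=T(400,252),sB=T(112,268)),
 scene=dict(flb=S(396,540),bl=S(98,483),fr=S(438,207),sF=S(296,315),sB=S(203,312),bB=S(192,162),bF=S(281,165),eF=S(350,58),eB=S(272,36)))
import sys
def res(v,cams=("top","scene"),full=False):
    o=[]
    for n in cams:
        for k,uv in obs[n].items():
            e=proj(cam(n),world(v[:3],v[3]*1000,[k]))[0]-uv; o+=list(e)
            if full: print(n,k,e.round(2))
    return np.array(o)
if __name__=="__main__":
  for cams in(("top",),("scene",),("top","scene")):
    f=least_squares(res,[.51,.02,.15,.02],args=(cams,),loss="soft_l1"); print(cams,f.x.round(4),f.cost)
  res(f.x,full=True)
  print(world(f.x[:3],f.x[3]*1000,["start","bend","end"]))
E
python3 fit.py
```

```text
('top',) [0.5129 0.0247 0.2174 0.0352] 0.5631794477369414
('scene',) [0.5116 0.0269 0.2176 0.0338] 2.598398477625925
('top', 'scene') [0.5125 0.0252 0.2189 0.0343] 5.054246518935001
top fl [-0.46  0.27]
top bl [-0.28  0.16]
top br [-0.43  0.14]
top fr [-0.07  0.22]
top eF [0.34 0.43]
top eB [0.31 0.12]
top bF [-0.18  1.15]
top sB [-0.46  0.62]
scene flb [-0.66  0.51]
scene bl [-0.06  0.14]
scene fr [ 0.1  -0.19]
scene sF [ 0.42 -1.13]
scene sB [-0.13 -0.65]
scene bB [-0.76 -1.44]
scene bF [-0.36 -0.01]
scene eF [-0.21 -1.49]
scene eB [-0.67 -1.1 ]
[[ 0.50858176  0.11449353  0.008     ]
 [ 0.54596168  0.03262326  0.008     ]
 [ 0.54675373 -0.051373    0.008     ]]
```

```bash
python3 - <<'E'
from h import *
for n,(x0,y0,w,h),k in(("scene",(272,250,26,46),13),("top",(150,255,30,30),20)):
    p=cam(n)["pixels"][y0:y0+h,x0:x0+w,::-1]
    q=cv2.resize(p,None,fx=k,fy=k,interpolation=cv2.INTER_CUBIC)
    cv2.imwrite(f"pics/zz_{n}.png",np.clip(q.astype(float)*2,0,255).astype(np.uint8)); print(q.shape)
E
```

```text
(598, 338, 3)
(600, 600, 3)
```

View pics/zz_scene.png

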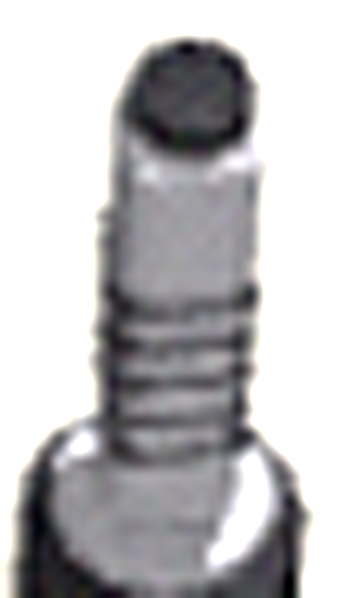

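View pics/zz_top.png

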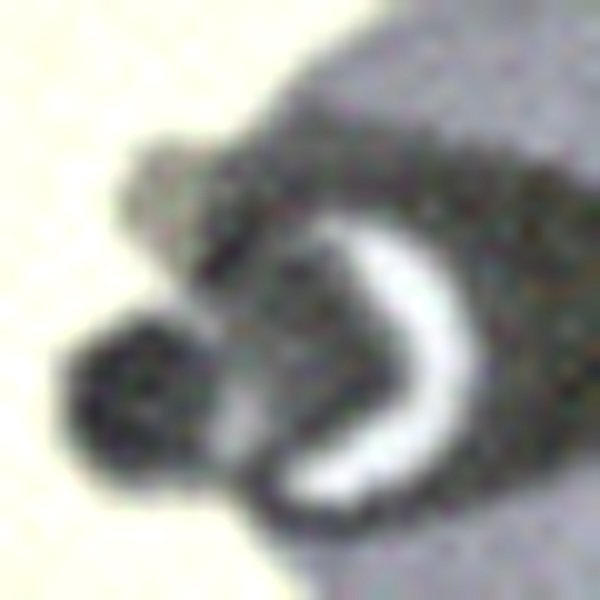

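```bash
cat > pen.py <<'E'
from h import *
from scipy.optimize import least_squares
# cap-top centres (z .168), foot circle extremes
U=lambda x,y,k,x0,y0:np.array([(x+.5)/k-.5+x0,(y+.5)/k-.5+y0])
t=cam("top");s=cam("scene")
def circ(d,c,r,z):
    a=np.linspace(0,2*np.pi,181); return proj(d,np.c_[c[0]+r*np.cos(a),c[1]+r*np.sin(a),0*a+z])
# obs: image-axis extremes
obs=[(t,.040,.012,'maxu',U(570,0,12,145,245)[0]),(t,.040,.012,'minv',U(0,105,12,145,245)[1]),(t,.040,.006,'maxv',U(0,518,12,145,245)[1]),
 (s,.040,.012,'minu',U(64,0,6,250,245)[0]),(s,.040,.012,'maxu',U(323,0,6,250,245)[0]),(s,.040,.0,'maxv',U(0,556,6,250,245)[1]),
 (s,.020,.085,'minu',U(139,0,6,250,245)[0]),(s,.020,.085,'maxu',U(271,0,6,250,245)[0])]
def res(c,full=0):
    o=[]
    for d,r,z,k,v in obs:
        p=circ(d,c,r,z); w=getattr(p[:,0 if k[3]=='u' else 1],k[:3])(); o.append(w-v)
    return np.array(o)
for idx in (range(3),range(3,8),range(8)):
    f=least_squares(lambda c:res(c)[list(idx)],[.438,.334]); print(f.x.round(4),f.fun.round(2))
c=f.x
print("cap proj top",proj(t,[*c,.168]),"obs",U(143,400,20,150,255),"; scene",proj(s,[*c,.168]),"obs",U(190,98,13,272,250))
q=[]
for yaw in(0,10,20,30,40,50,60,70,80):
    R2=R.from_euler('z',yaw,degrees=True)
    P=np.array([R2.apply([a*.009,b*.009,0])+[*c,z] for z in(.100,.120,.150) for a in(-1,1) for b in(-1,1)])
    u=proj(s,P)[:,0].reshape(3,4); v=proj(t,P)
    print(yaw,"scene width z.10,.12,.15",(u.max(1)-u.min(1)).round(2),"L",u.min(1).round(1),"R",u.max(1).round(1))
    im=None
# overlay
k=12;x0,y0,w,h=270,248,32,50
out=[]
for yaw in(0,10,20,30):
    im=cv2.resize(s["pixels"][y0:y0+h,x0:x0+w,::-1],None,fx=k,fy=k,interpolation=cv2.INTER_CUBIC); im=np.clip(im.astype(float)*2,0,255).astype(np.uint8)
    R2=R.from_euler('z',yaw,degrees=True)
    for z in(.162,.090):
        P=proj(s,np.array([R2.apply([a*.009,b*.009,0])+[*c,z] for a,b in((-1,-1),(-1,1),(1,1),(1,-1))]))
        cv2.polylines(im,[np.int32((P-[x0,y0]+.5)*k)],True,(0,0,255),1)
    out.append(im[:, :])
im=np.hstack(out); cv2.imwrite("pics/yaw.png",cv2.resize(im,None,fx=.5,fy=.5,interpolation=cv2.INTER_AREA)); print(im.shape)
E
python3 pen.py
```

```text
[0.4402 0.3317] [ 0.    0.21 -0.21]
[0.4384 0.335 ] [-0.12  0.29 -0.04 -0.6   0.44]
[0.4392 0.3335] [-0.74  0.63  0.22 -0.17  0.16 -0.91 -0.68  0.32]
cap proj top [[156.12665844 274.92125197]] obs [156.675 274.525] ; scene [[285.84087311 255.08502892]] obs [286.15384615 257.07692308]
0 scene width z.10,.12,.15 [13.58 13.8  14.14] L [277.1 277.6 278.2] R [290.7 291.4 292.4]
10 scene width z.10,.12,.15 [12.35 12.54 12.85] L [277.7 278.2 278.9] R [290.1 290.7 291.7]
20 scene width z.10,.12,.15 [10.74 10.91 11.17] L [278.5 279.  279.7] R [289.3 289.9 290.9]
30 scene width z.10,.12,.15 [11.92 12.12 12.44] L [278.  278.5 279.2] R [290.  290.6 291.6]
40 scene width z.10,.12,.15 [13.26 13.49 13.84] L [277.4 277.8 278.4] R [290.6 291.3 292.3]
50 scene width z.10,.12,.15 [14.21 14.44 14.81] L [276.9 277.3 277.9] R [291.1 291.7 292.8]
60 scene width z.10,.12,.15 [14.72 14.96 15.34] L [276.6 277.  277.7] R [291.3 292.  293. ]
70 scene width z.10,.12,.15 [14.79 15.03 15.4 ] L [276.6 277.  277.6] R [291.3 292.  293. ]
80 scene width z.10,.12,.15 [14.4  14.64 15.  ] L [276.7 277.1 277.8] R [291.1 291.8 292.8]
(600, 1536, 3)
```

View pics/yaw.png

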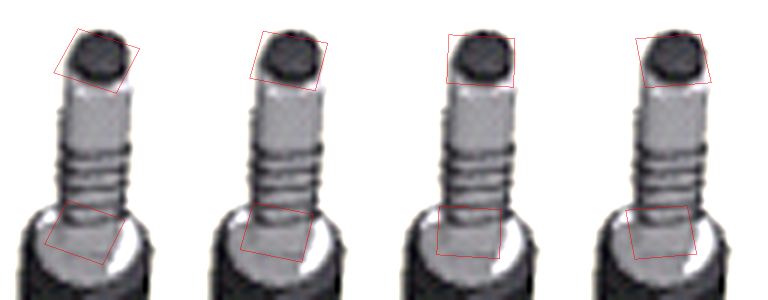

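Both cameras agree on the layout to about 3 mm. The pen is at roughly (0.439, 0.3335) with a yaw of about 22°. Next I work out the move to above it.

```bash
cat >> h.py <<'E'
def mv(s,pos=None,Rt=None):
    R0=R.from_quat(s["eef_rot"]); 
    if Rt is None: Rt=R0
    if pos is None: pos=s["tool_pos"]
    return np.r_[(R0.inv()*Rt).as_rotvec(), R0.inv().apply(np.array(pos)-s["tool_pos"])*100]
def Rdown(jaw_deg): # tool z down, y axis at jaw_deg from world +y (ccw)
    a=np.radians(jaw_deg); y=np.array([-np.sin(a),np.cos(a),0]); z=np.array([0,0,-1.]); x=np.cross(y,z)
    return R.from_matrix(np.c_[x,y,z])
E
python3 - <<'E'
from h import *
from plant import r
s=r.get_state(); print(mv(s,[.4392,.3335,.230],Rdown(22)).round(4))
E
```

```text
[-1.60000e-03 -4.00000e-04 -6.16700e-01 -3.50342e+01 -1.98635e+01
  1.63750e+00]
```

Emit:
carry_out(commands=[[[0,0,-0.12,-4,-2,0.4,8.8],[0,0,-0.25,-8,-4,0.8,8.8],[0,0,-0.37,-12,-6.5,1,8.8],[0,0,-0.49,-16,-9,1.2,8.8],[0,0,-0.617,-20,-11.3,1.4,8.8],[0,0,-0.617,-24,-13.5,1.6,8.8],[0,0,-0.617,-28,-16,1.6,8.8],[0,0,-0.617,-31.5,-18,1.6,8.8],[0,0,-0.617,-34,-19.2,1.6,8.8],[0,0,-0.617,-35,-19.85,1.6,8.8]]], force=40)

```text
clock: 0.93
tool_pos: [0.4422, 0.33, 0.2302]
eef_rot: [-0.189, 0.982, -0.001, 0.0]
contact_force: [0.4, -0.5, -0.3]
opening: 1.001
```

Emit:
carry_out(commands=[[[0,0,0,0,0,0,8.8],[0,0,0,0,0,0,8.8]]])

```text
clock: 1.1
tool_pos: [0.4403, 0.3323, 0.2302]
eef_rot: [-0.189, 0.982, -0.0, -0.0]
contact_force: [-0.2, 0.4, -0.8]
opening: 0.998
```

```bash
python3 - <<'E'
from h import *
from plant import r
s=r.get_state(); print(s["clock"],s["tool_pos"],s["q"].round(3),s["contact_force"]); print(mv(s,[.4392,.3335,.230],Rdown(22)).round(4))
for n in("scene","top"):
    d=r.snapshot(n); np.savez(f"{n}1.npz",**d)
    cv2.imwrite(f"pics/{n}1.png",cv2.resize(d["pixels"][:,:,::-1],(800,600),interpolation=cv2.INTER_CUBIC))
E
```

```text
1.1 [0.44025529 0.33231977 0.23022338] [-0.479  0.636 -0.417  1.8    0.35   0.78   0.875] [-0.23234672  0.36185475 -0.83204085]
[-0.0008 -0.0007 -0.0044  0.0543  0.1487  0.0223]
```

View pics/scene1.png

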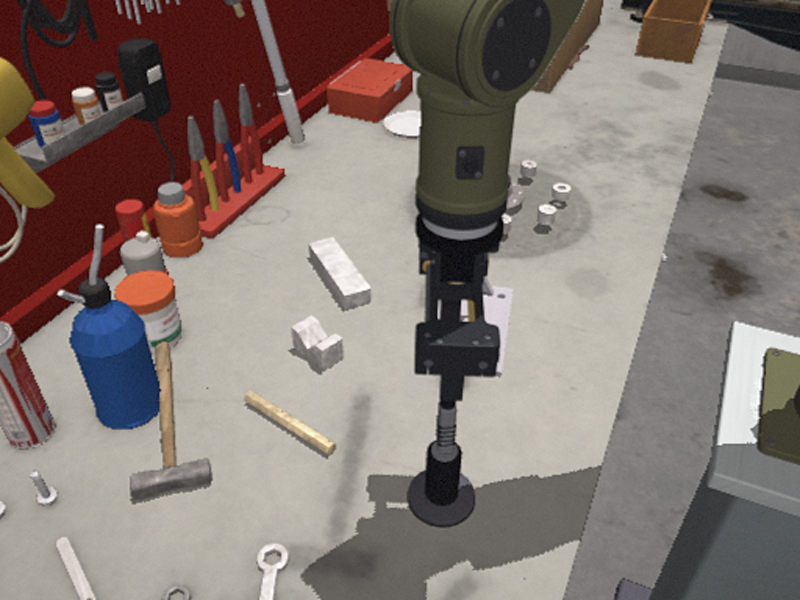

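View pics/top1.png

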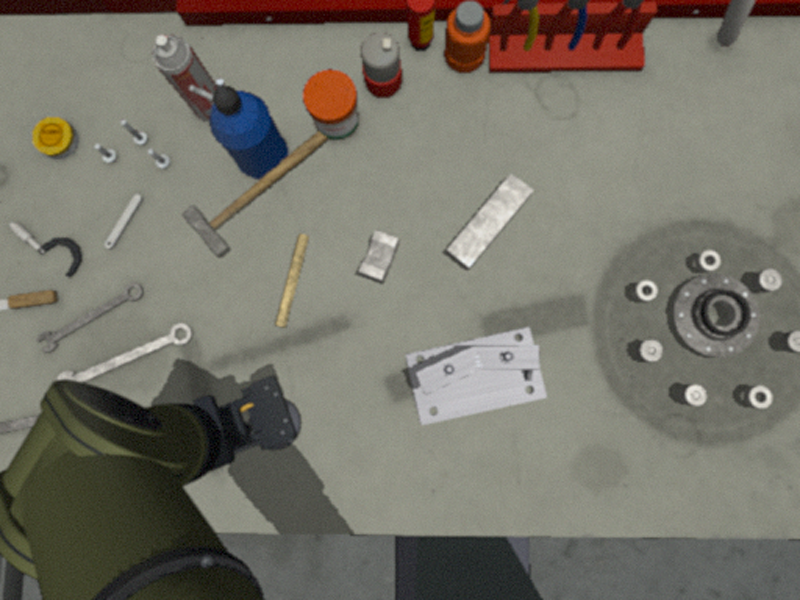

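```bash
python3 - <<'E'
from h import *
from plant import r
s=r.get_state(); Rt=R.from_quat(s["eef_rot"])
d=np.load("scene1.npz")
for yy in (.044,.0615):print(yy,[proj(d,s["tool_pos"]+Rt.apply([a,sg*yy,.008])).round(1).tolist() for a in(-.009,.009) for sg in(1,-1)])
x0,y0,w,h=260,195,70,75;k=8
im=cv2.resize(d["pixels"][y0:y0+h,x0:x0+w,::-1],None,fx=k,fy=k,interpolation=cv2.INTER_CUBIC);im=np.clip(im.astype(float)*2.,0,255).astype(np.uint8)
for yy,col in((.044,(0,0,255)),(.0615,(0,255,0))):
    for a in(-.009,.009):
        P=proj(d,np.array([s["tool_pos"]+Rt.apply([a,yy,z]) for z in(.008,-.03)]));cv2.polylines(im,[np.int32((P-[x0,y0]+.5)*k)],False,col,1)
cv2.imwrite("pics/f1.png",im)
E
```

```text
0.044 [[[282.3, 252.2]], [[281.9, 212.8]], [[294.6, 252.6]], [[293.0, 213.1]]]
0.0615 [[[282.4, 261.0]], [[281.8, 205.8]], [[294.9, 261.4]], [[292.7, 206.1]]]
```

View pics/f1.png

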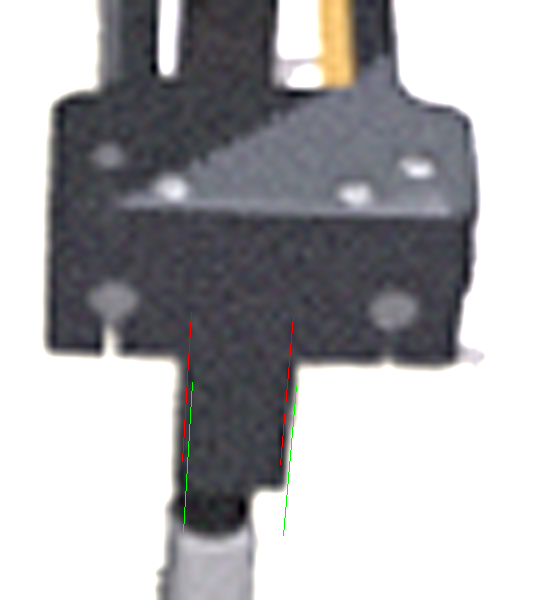

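Emit:
carry_out(commands=[[[0,0,0,0,0,3.5,8.8],[0,0,0,0,0,7,8.8],[0,0,0,0,0,9.5,8.8],[0,0,0,0,0,10.5,8.8],[0,0,0,0,0,10.5,8.8],[0,0,0,0,0,10.5,8.8],[0,0,0,0,0,10.5,8.8]]])

```text
clock: 1.78
tool_pos: [0.4392, 0.3358, 0.1272]
eef_rot: [-0.191, 0.981, 0.001, 0.001]
contact_force: [-0.1, 0.3, 1.1]
opening: 1.0
```

```bash
python3 - <<'E'
from h import *
from plant import r
s=r.get_state(); print(s["clock"],s["tool_pos"],s["contact_force"]); print(mv(s,[.4392,.3335,.125],Rdown(22)).round(4))
E
```

```text
1.7833 [0.43917697 0.33577782 0.12720347] [-0.07862218  0.29120373  1.05284431]
[ 0.0015  0.0025  0.0014  0.084  -0.2123  0.2198]
```

Emit:
carry_out(commands=[[[0,0,0,0.05,-0.1,0.1,8.8],[0,0,0,0.05,-0.1,0.1,8.8],[0,0,0,0.05,-0.1,0.1,8.8]]])

```text
clock: 2.03
tool_pos: [0.4393, 0.3333, 0.1256]
eef_rot: [-0.191, 0.982, 0.0, 0.001]
contact_force: [-0.3, 0.3, 0.1]
opening: 0.997
```

```bash
python3 - <<'E'
from h import *
from plant import r
s=r.get_state(); print(s["clock"],s["tool_pos"],s["qd"].round(3)); print(mv(s,[.4392,.3335,.125],Rdown(22)).round(4))
E
```

```text
2.0333 [0.43930376 0.33334851 0.12562678] [ 0.002  0.006  0.001  0.001  0.001 -0.003 -0.   ]
[ 0.0005  0.0016 -0.0001  0.004   0.0179  0.0627]
```

Emit:
carry_out(commands=[[[0,0,0,0,0,0.05,0.5],[0,0,0,0,0,0.05,0.5],[0,0,0,0,0,0.05,0.5],[0,0,0,0,0,0.05,0.5],[0,0,0,0,0,0.05,0.5],[0,0,0,0,0,0.05,0.5],[0,0,0,0,0,0.05,0.5],[0,0,0,0,0,0.05,0.5]]], force=20)

```text
clock: 2.7
tool_pos: [0.4388, 0.3332, 0.1242]
eef_rot: [-0.191, 0.982, 0.0, -0.0]
contact_force: [-0.3, 0.2, -0.5]
opening: 0.415
```

Emit:
carry_out(commands=[[[0,0,0,0,0,0,0.5],[0,0,0,0,0,0,0.5],[0,0,0,0,0,0,0.5],[0,0,0,0,0,0,0.5]]], force=45)

```text
clock: 3.03
tool_pos: [0.4388, 0.3331, 0.1242]
eef_rot: [-0.191, 0.982, -0.0, -0.0]
contact_force: [0.1, -0.3, -1.0]
opening: 0.217
```

```bash
cat > look.py <<'E'
from h import *
from plant import r
import sys
tag=sys.argv[1]; s=r.get_state()
print(s["clock"],s["tool_pos"],s["eef_rot"].round(4),s["q"].round(3),"F",s["contact_force"].round(2),"M",s["moment"].round(3),s["opening"]*88.1)
for n in("scene","top"):
    d=r.snapshot(n); np.savez(f"{n}{tag}.npz",**d,tp=s["tool_pos"],er=s["eef_rot"])
    cv2.imwrite(f"pics/{n}{tag}.png",cv2.resize(d["pixels"][:,:,::-1],(800,600),interpolation=cv2.INTER_CUBIC))
E
python3 look.py 2
```

```text
3.0333 [0.43883557 0.33310913 0.12418296] [-0.1909  0.9816 -0.     -0.    ] [-0.541  0.787 -0.324  1.89   0.456  0.537  0.782] F [ 0.1  -0.28 -0.96] M [ 0.011 -0.014  0.013] 19.144445302911368
```

View pics/scene2.png

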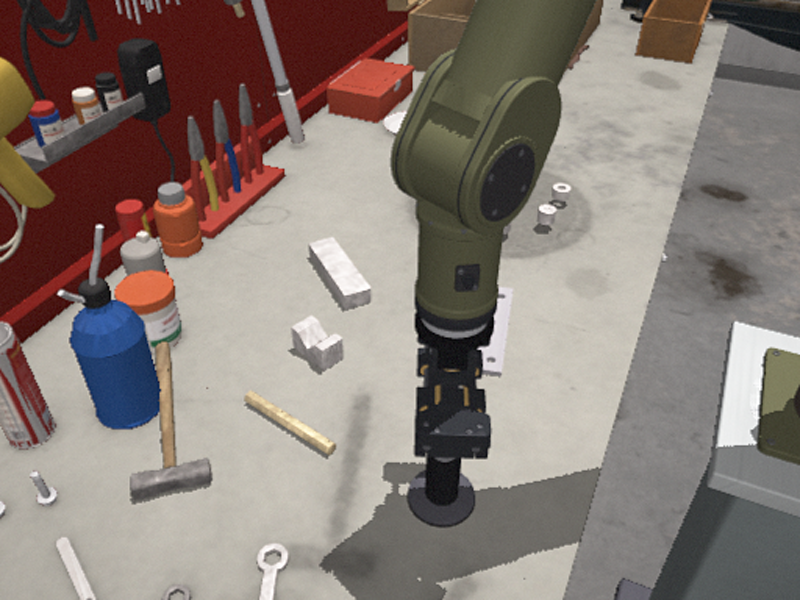

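The scene view shows the gripper around the pen over the post at (443,470). It may still be closing, so I'll give it a few more rows.

Emit:
carry_out(commands=[[[0,0,0,0,0,0,0.5],[0,0,0,0,0,0,0.5],[0,0,0,0,0,0,0.5],[0,0,0,0,0,0,0.5]]], force=45)

```text
clock: 3.47
tool_pos: [0.4388, 0.3331, 0.1242]
eef_rot: [-0.191, 0.982, -0.0, -0.0]
contact_force: [-0.0, 0.1, -0.6]
opening: 0.21
```

Emit:
carry_out(commands=[[[0,0,0,0,0,-1,0.5],[0,0,0,0,0,-2.5,0.5],[0,0,0,0,0,-4.5,0.5],[0,0,0,0,0,-6.5,0.5],[0,0,0,0,0,-8.5,0.5],[0,0,0,0,0,-10.5,0.5],[0,0,0,0,0,-12,0.5],[0,0,0,0,0,-12,0.5],[0,0,0,0,0,-12,0.5],[0,0,0,0,0,-12,0.5]]])

```text
clock: 4.3
tool_pos: [0.4384, 0.3326, 0.2436]
eef_rot: [-0.191, 0.982, -0.0, -0.001]
contact_force: [-0.7, -0.0, -1.3]
opening: 0.212
```

```bash
python3 look.py 3; python3 - <<'E'
from h import *
d=np.load("scene3.npz")
x0,y0,w,h=250,190,70,140;k=4
im=cv2.resize(d["pixels"][y0:y0+h,x0:x0+w,::-1],None,fx=k,fy=k,interpolation=cv2.INTER_CUBIC);im=np.clip(im.astype(float)*2.,0,255).astype(np.uint8)
Rt=R.from_quat(d["er"])
P=proj(d,np.array([d["tp"]+Rt.apply([0,0,z]) for z in(.0392,.1002)]));cv2.polylines(im,[np.int32((P-[x0,y0]+.5)*k)],False,(0,0,255),1)
cv2.circle(im,[int(v) for v in ((P[1]-[x0,y0]+.5)*k)],int(.007/.8*457*k),(0,0,255),1)
cv2.imwrite("pics/f3.png",im)
E
```

```text
4.3 [0.43843496 0.33259119 0.24359713] [-1.909e-01  9.816e-01 -4.000e-04 -6.000e-04] [-0.472  0.618 -0.431  1.788  0.341  0.811  0.885] F [-0.72 -0.05 -1.29] M [ 0.047  0.085 -0.036] 18.694941031871185
```

View pics/f3.png

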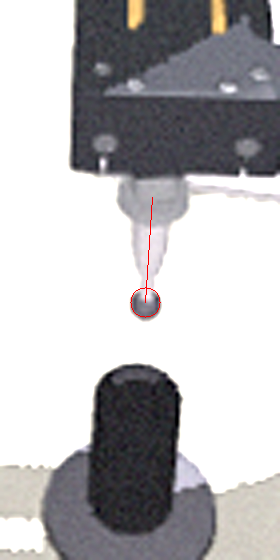

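```bash
python3 - <<'E'
from model import *
d=cam("scene");t=cam("top")
for nm,dd,(x0,y0,w,h),k in(("s",d,(262,150,72,92),6),("t",t,(255,203,100,72),7)):
  for tag,p,bx in(("A",[.5116,.0269,.2176],33.8),("B",[.5125,.0252,.2189],34.3)):
    im=cv2.resize(dd["pixels"][y0:y0+h,x0:x0+w,::-1],None,fx=k,fy=k,interpolation=cv2.INTER_CUBIC)
    for loop in(["fl","bl","br","fr","fl"],["sF","bF","eF","eB","bB","sB","sF"],["start","bend","end","gfoot"]):
        P=proj(dd,world(p,bx,loop)); cv2.polylines(im,[np.int32((P-[x0,y0]+.5)*k)],False,(0,0,255),1)
    cv2.imwrite(f"pics/ov_{nm}{tag}.png",im)
a=np.hstack([cv2.imread("pics/ov_sA.png"),cv2.imread("pics/ov_sB.png")]);print(a.shape);cv2.imwrite("pics/ov_s.png",a[:, :])
a=np.vstack([cv2.imread("pics/ov_tA.png"),cv2.imread("pics/ov_tB.png")]);print(a.shape)
E
```

```text
(552, 864, 3)
(1008, 700, 3)
```

View pics/ov_s.png

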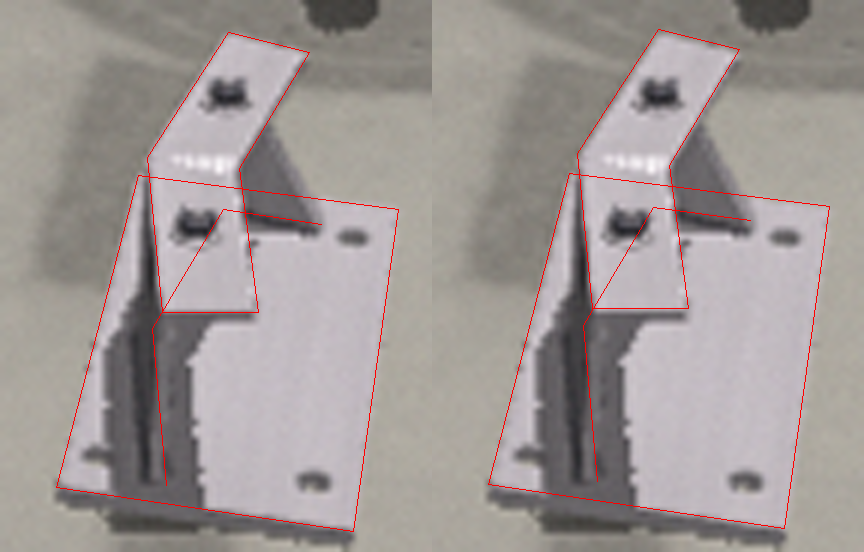

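View pics/ov_tA.png

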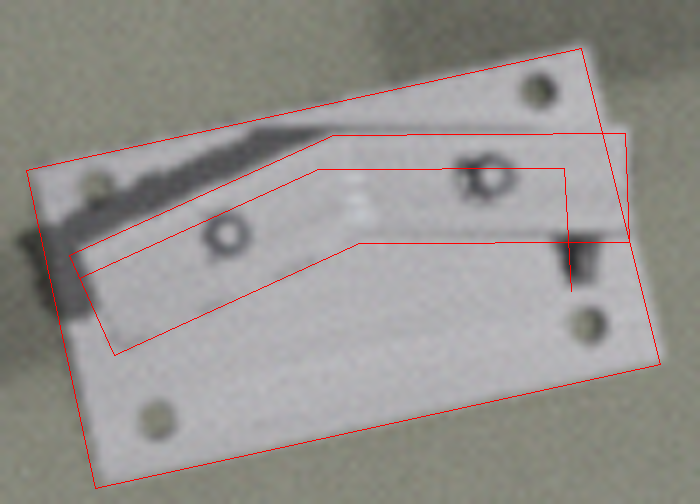

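```bash
cat > plan.py <<'E'
from model import *
PB=[.5118,.0265,.2178]; BX=34.2   # bracket estimate
L=42.; A=5.
BALL=.1002
def Rlean(L=L,a=A):
    l,a=np.radians(L),np.radians(a)
    z=np.array([np.sin(l)*np.cos(a),-np.sin(l)*np.sin(a),-np.cos(l)]); y=np.array([np.sin(a),np.cos(a),0])
    return R.from_matrix(np.c_[np.cross(y,z),y,z])
def ballpt(x,pb=None,bx=None,off=(0,0,0)):
    """ball centre at seam arc x (mm of root line, 0..174)"""
    pb=PB if pb is None else pb; bx=BX if bx is None else bx
    w=world(pb,bx,["start","bend","end"]); up=np.array([0,0,1.])
    d1=(w[1]-w[0])/np.linalg.norm(w[1]-w[0]); d2=(w[2]-w[1])/np.linalg.norm(w[2]-w[1])
    n1=np.cross(up,d1); n2=np.cross(up,d2)
    if x<=90-7*np.tan(np.radians(12)): return w[0]+d1*x/1000-n1*.007+up*.007
    x=max(x-90,7*np.tan(np.radians(12)))
    return w[1]+d2*x/1000-n2*.007+up*.007
def tcp(ball,comp,Rt): return ball-Rt.apply([0,0,BALL-comp/1000])
E
python3 - <<'E'
from plan import *
from plant import r
s=r.get_state(); Rt=Rlean()
b=ballpt(1); print("ball start",b,"bend",ballpt(89),"end",ballpt(167))
pre=tcp(b,-70,Rt); print(pre, mv(s,pre,Rt).round(3))
E
```

```text
ball start [0.5019432  0.11198955 0.015     ] bend [0.53820472 0.03234364 0.015     ] end [ 0.53883603 -0.04316582  0.015     ]
[0.38849054 0.12191537 0.14148325] [  0.172  -0.721   0.451  12.491 -17.648  10.206]
```

Emit:
carry_out(commands=[[[0.02,-0.08,0.05,1.4,-2,0,0.5],[0.038,-0.16,0.1,2.8,-4,0.5,0.5],[0.057,-0.24,0.15,4.2,-6,1.5,0.5],[0.076,-0.32,0.2,5.6,-8,2.7,0.5],[0.095,-0.4,0.25,7,-10,4,0.5],[0.115,-0.48,0.3,8.4,-12,5.5,0.5],[0.134,-0.56,0.35,9.8,-14,7,0.5],[0.153,-0.64,0.4,11.1,-16,8.6,0.5],[0.172,-0.721,0.451,12.5,-17.6,10.2,0.5],[0.172,-0.721,0.451,12.5,-17.6,10.2,0.5]]])

```text
clock: 5.23
tool_pos: [0.4019, 0.1528, 0.1775]
eef_rot: [-0.057, 0.977, -0.099, 0.183]
contact_force: [-0.9, -1.2, -3.1]
opening: 0.21
```

Emit:
carry_out(commands=[[[0,0,0,0,0,0,0.5],[0,0,0,0,0,0,0.5],[0,0,0,0,0,0,0.5]]])

```text
clock: 5.48
tool_pos: [0.4002, 0.155, 0.1765]
eef_rot: [-0.058, 0.977, -0.096, 0.179]
contact_force: [0.6, -0.1, -0.3]
opening: 0.215
```

```bash
python3 look.py 4; python3 - <<'E'
from plan import *
from plant import r
s=r.get_state(); Rt=Rlean();b=ballpt(1);pre=tcp(b,-70,Rt); print(mv(s,pre,Rt).round(3))
E
```

```text
5.4833 [0.40022243 0.15497781 0.17652943] [-0.058   0.9774 -0.0962  0.1791] [-0.613  0.601 -0.232  2.442  1.639  0.516 -0.716] F [ 0.65 -0.1  -0.31] M [ 0.242  0.434 -0.032] 18.92573503565039
[-0.094 -0.357  0.253  2.844 -2.391  3.378]
```

View pics/scene4.png

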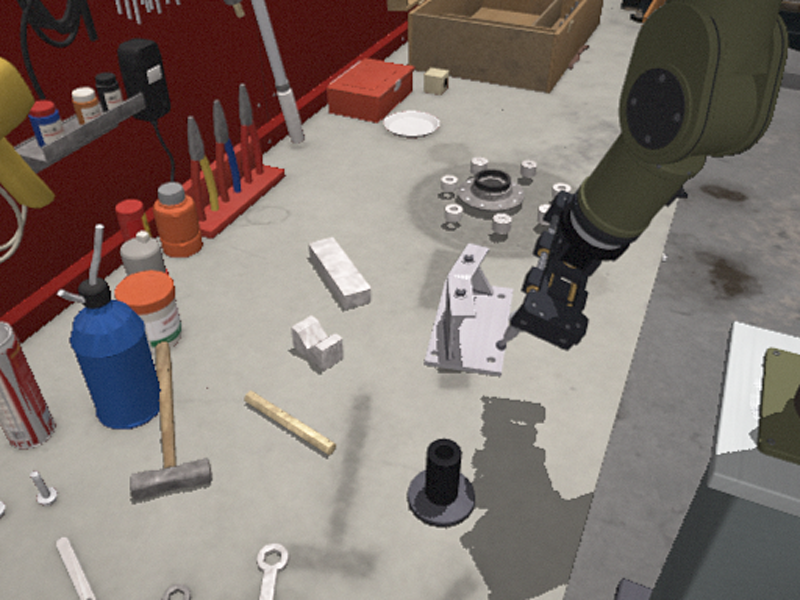

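View pics/top4.png

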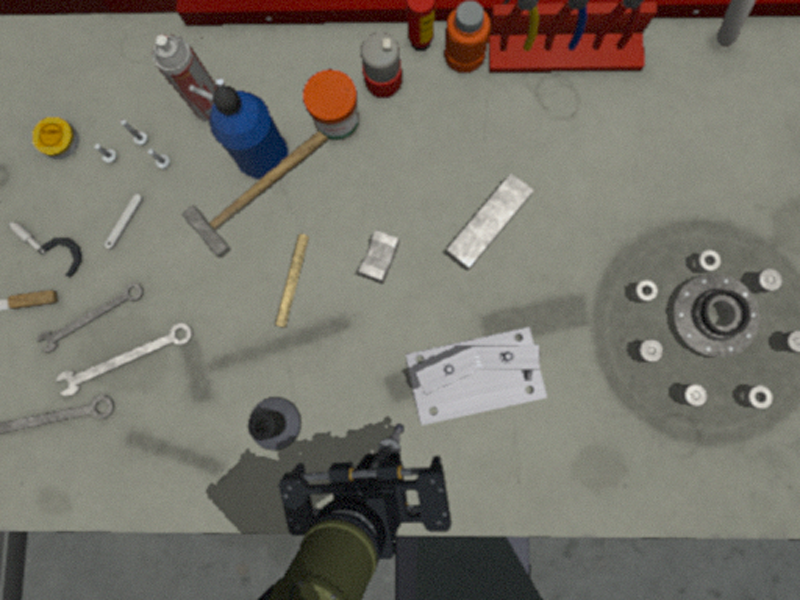

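The scene view shows the ball at (501,345), and the top view shows it at (398,430). The arm stopped short of the pose because joint 4 is near its limit. I'll identify the kinematics from the logged states and plan around that.

```bash
cat > kin.py <<'E'
from h import *
from scipy.optimize import least_squares
D=[([-1.30422278,0.68996368,-0.1945262,1.56630807,0.15729021,0.90254632,-0.21511445],[0.14407252,0.60753655,0.2459326],[.116089931,.993238283,-.000915887,-.00004396]),
([-0.479,0.636,-0.417,1.8,0.35,0.78,0.875],[0.44025529,0.33231977,0.23022338],[-0.189,.982,-.0003,0]),
([-0.541,0.787,-0.324,1.89,0.456,0.537,0.782],[0.43883557,0.33310913,0.12418296],[-.1909,.9816,0,0]),
([-0.472,0.618,-0.431,1.788,0.341,0.811,0.885],[0.43843496,0.33259119,0.24359713],[-.1909,.9816,-.0004,-.0006]),
([-0.613,0.601,-0.232,2.442,1.639,0.516,-0.716],[0.40022243,0.15497781,0.17652943],[-.058,.9774,-.0962,.1791])]
def fk(q,v,sg):
    # v: base yaw, z1, e(x,y,z), w(x,y,z), t(x,y,z), tool yaw ; offsets q?
    T=lambda ax,a:R.from_euler(ax,a)
    Rr=T('z',v[0])*T('z',sg[0]*q[0]); p=np.array([0,0,v[1]])
    Rr=Rr*T('y',sg[1]*q[1])*T('z',sg[2]*q[2]); p=p+Rr.apply(v[2:5])
    Rr=Rr*T('y',sg[3]*q[3])*T('z',sg[4]*q[4]); p=p+Rr.apply(v[5:8])
    Rr=Rr*T('y',sg[5]*q[5])*T('z',sg[6]*q[6]); p=p+Rr.apply(v[8:11])
    return p,Rr*T('z',v[11])
def res(v,sg):
    o=[]
    for q,p,rr in D:
        a,b=fk(q,v,sg); o+=list((a-p)*5); o+=list((b.inv()*R.from_quat(rr)).as_rotvec())
    return np.array(o)
import itertools
if __name__=="__main__":
    best=[]
    for sg in itertools.product((1,-1),repeat=7):
        if not(sg[1]==sg[3]==sg[5]) : continue
        for y0 in(0,1.57,3.14,-1.57):
          for ty in (0,3.14) :
            f=least_squares(res,[y0,.3,0,0,.35,0,0,.35,0,0,.2,ty],args=(sg,),max_nfev=60); best.append((f.cost,sg,f.x))
    best.sort(key=lambda b:b[0])
    for b in best[:4]: print(b[0],b[1],b[2].round(4))
    np.savez("kin.npz",v=best[0][2],sg=best[0][1])
E
python3 kin.py
```

```text
2.1840924992926375e-05 (-1, -1, -1, -1, -1, -1, -1) [-3.1457e+00  3.5090e-01 -3.0000e-02  6.2500e-02  5.4730e-01  1.3500e-02
 -9.8000e-03  3.1150e-01  2.1000e-03 -7.5000e-03  3.1780e-01 -1.5747e+00]
2.1840924992927056e-05 (-1, -1, -1, -1, -1, -1, -1) [-3.1457e+00  3.5090e-01 -3.0000e-02  6.2500e-02  5.4730e-01  1.3500e-02
 -9.8000e-03  3.1150e-01  2.1000e-03 -7.5000e-03  3.1780e-01 -1.5747e+00]
2.1840924992927598e-05 (-1, 1, -1, 1, -1, 1, -1) [-0.0041  0.3509  0.03   -0.0625  0.5473 -0.0135  0.0098  0.3115 -0.0021
  0.0075  0.3178  1.5669]
2.1840924992929113e-05 (-1, 1, -1, 1, -1, 1, -1) [-0.0041  0.3509  0.03   -0.0625  0.5473 -0.0135  0.0098  0.3115 -0.0021
  0.0075  0.3178  1.5669]
```

```bash
cat > ik.py <<'E'
from kin import *
SG=(-1,1,-1,1,-1,1,-1)
LO=np.array([-3.01,-.46,-1.47,.13,-1,.04,-2.66]);HI=np.array([3.01,2.08,1.51,2.56,4.14,2.09,2.66])
def g(u): return np.array([0,u[0],u[2],0,.55,-u[2],0,.3,0,0,u[1],np.pi/2])
f=least_squares(lambda u:res(g(u),SG),[.346,.32,.045]); V=g(f.x)
def ik(p,Rt,q0,w=1e-3):
    fun=lambda q:np.r_[(fk(q,V,SG)[0]-p)*10,(fk(q,V,SG)[1].inv()*Rt).as_rotvec(),w*(q-q0)]
    s=least_squares(fun,np.clip(q0,LO+.021,HI-.021),bounds=(LO+.02,HI-.02)); e=fun(s.x)
    return s.x,np.linalg.norm(e[:3])/10,np.linalg.norm(e[3:6])
if __name__=="__main__":
    print(f.cost,f.x)
    from plan import *
    q0=np.array(D[4][0]); rng=np.random.default_rng(0)
    for L_ in(28,32,36,40,45):
      for x,c in((0,4),(0,-40),(89,4),(167,4),(167,-40)):
        Rt=Rlean(L_); b=ballpt(x); p=tcp(b,c,Rt)
        best=min((ik(p,Rt,qs) for qs in [q0,np.array(D[3][0])]+[rng.uniform(LO,HI) for _ in range(6)]),key=lambda s:s[1]+.1*s[2])
        print(L_,x,c,best[0].round(2),f"{best[1]*1e3:.1f}mm {np.degrees(best[2]):.1f}deg")
E
python3 ik.py
```

```text
0.11387346528830809 [0.44133743 0.44373886 0.01391056]
28 0 4 [-0.68  0.86  0.35  2.54  3.14  0.53 -2.16] 2.6mm 6.7deg
28 0 -40 [-0.75  0.74  0.4   2.54  3.14  0.39 -2.16] 2.9mm 7.5deg
28 89 4 [-0.28  0.84  0.18  2.54  3.14  0.6  -1.85] 2.3mm 5.8deg
28 167 4 [ 0.07  0.83  0.01  2.54  3.14  0.61 -1.58] 2.5mm 6.3deg
28 167 -40 [ 0.07  0.7   0.01  2.54  3.14  0.46 -1.58] 2.9mm 7.5deg
32 0 4 [-0.81  0.91  0.44  2.54  3.14  0.52 -2.26] 4.1mm 10.4deg
32 0 -40 [-0.88  0.79  0.49  2.54  3.14  0.38 -2.26] 4.5mm 11.5deg
32 89 4 [-0.35  0.86  0.23  2.54  3.14  0.6  -1.91] 4.1mm 10.2deg
32 167 4 [ 0.06  0.84  0.01  2.54  3.14  0.6  -1.59] 4.3mm 10.9deg
32 167 -40 [ 0.06  0.71  0.01  2.54  3.14  0.45 -1.59] 4.9mm 12.4deg
36 0 4 [-0.95  0.98  0.55  2.54  3.14  0.52 -2.39] 5.4mm 13.7deg
36 0 -40 [-1.04  0.87  0.6   2.54  3.14  0.37 -2.39] 6.0mm 15.1deg
36 89 4 [-0.45  0.88  0.31  2.54  3.14  0.59 -1.98] 5.8mm 14.5deg
36 167 4 [ 0.06  0.84  0.02  2.54  3.14  0.6  -1.59] 6.2mm 15.5deg
36 167 -40 [ 0.06  0.71  0.02  2.54  3.14  0.44 -1.59] 6.9mm 17.4deg
40 0 4 [-1.13  1.08  0.66  2.54  3.14  0.52 -2.57] 6.5mm 16.6deg
40 0 -40 [-1.22  0.99  0.7   2.54  3.14  0.36 -2.57] 7.2mm 18.2deg
40 89 4 [-0.59  0.93  0.42  2.54  3.14  0.59 -2.1 ] 7.4mm 18.5deg
40 167 4 [ 0.05  0.85  0.02  2.54  3.14  0.59 -1.6 ] 8.0mm 20.0deg
40 167 -40 [ 0.05  0.72  0.03  2.54  3.14  0.43 -1.6 ] 8.8mm 22.4deg
45 0 4 [-1.31  1.24  0.68  2.54  2.92  0.53 -2.64] 7.5mm 19.0deg
45 0 -40 [-1.42  1.16  0.74  2.54  2.92  0.37 -2.64] 8.2mm 20.8deg
45 89 4 [-0.87  1.08  0.62  2.54  3.14  0.59 -2.38] 9.2mm 23.0deg
45 167 4 [ 0.02  0.86  0.05  2.54  3.14  0.59 -1.62] 10.2mm 25.7deg
45 167 -40 [ 0.01  0.74  0.05  2.54  3.14  0.43 -1.62] 11.2mm 28.5deg
```

```bash
sed -i 's/^f=least_squares.*$/K=np.load("kin.npz");V=K["v"];SG=tuple(K["sg"])/; s/^    print(f.cost.*$/    print(res(V,SG).round(4))/' ik.py; python3 ik.py
```

```text
[-0.0003  0.0005  0.0002 -0.     -0.     -0.0001  0.0015 -0.0011 -0.0015
 -0.0003 -0.0005 -0.0007 -0.0034  0.0024  0.0022  0.0003  0.0003 -0.0005
  0.0023 -0.0014 -0.0018 -0.0003  0.0004  0.0005 -0.0002 -0.0001  0.0009
 -0.001  -0.0008  0.0009]
28 0 4 [-0.34  0.85 -0.38  2.54  2.33  0.82 -1.46] 0.5mm 0.9deg
28 0 -40 [-0.47  0.72 -0.21  2.54  2.33  0.62 -1.49] 1.6mm 2.9deg
28 89 4 [ 0.02  0.86 -0.55  2.51  2.34  0.85 -1.17] 0.0mm 0.0deg
28 167 4 [ 0.37  0.91 -0.8   2.51  2.28  0.91 -0.87] 0.0mm 0.0deg
28 167 -40 [ 0.28  0.75 -0.64  2.54  2.33  0.74 -0.98] 0.6mm 1.0deg
32 0 4 [-0.44  0.86 -0.29  2.54  2.33  0.81 -1.52] 2.8mm 5.0deg
32 0 -40 [-0.58  0.74 -0.11  2.54  2.33  0.6  -1.55] 4.1mm 7.4deg
32 89 4 [ 0.01  0.89 -0.59  2.54  2.33  0.94 -1.2 ] 1.7mm 2.8deg
32 167 4 [ 0.34  0.92 -0.76  2.54  2.33  0.95 -0.94] 1.9mm 3.2deg
32 167 -40 [ 0.27  0.76 -0.62  2.54  2.33  0.72 -0.98] 3.5mm 6.2deg
36 0 4 [-0.55  0.88 -0.19  2.54  2.33  0.8  -1.6 ] 5.1mm 8.8deg
36 0 -40 [-0.71  0.78 -0.    2.54  2.33  0.59 -1.63] 6.4mm 11.7deg
36 89 4 [-0.05  0.89 -0.53  2.54  2.33  0.93 -1.24] 4.3mm 7.3deg
36 167 4 [ 0.34  0.92 -0.76  2.54  2.33  0.94 -0.94] 4.6mm 7.8deg
36 167 -40 [ 0.26  0.76 -0.61  2.54  2.33  0.71 -0.98] 6.4mm 11.4deg
40 0 4 [-0.68  0.92 -0.08  2.54  2.33  0.79 -1.7 ] 7.1mm 12.4deg
40 0 -40 [-0.85  0.84  0.12  2.54  2.33  0.57 -1.73] 8.6mm 15.6deg
40 89 4 [-0.12  0.9  -0.46  2.54  2.33  0.93 -1.3 ] 6.9mm 11.6deg
40 167 4 [ 0.34  0.93 -0.75  2.54  2.33  0.94 -0.94] 7.3mm 12.4deg
40 167 -40 [ 0.25  0.77 -0.6   2.54  2.33  0.69 -0.99] 9.2mm 16.5deg
45 0 4 [-0.87  1.01  0.09  2.54  2.33  0.79 -1.88] 9.3mm 16.3deg
45 0 -40 [-1.04  0.95  0.28  2.54  2.33  0.56 -1.9 ] 11.0mm 20.0deg
45 89 4 [-0.26  0.92 -0.33  2.54  2.33  0.93 -1.41] 10.0mm 16.8deg
45 167 4 [ 0.33  0.94 -0.75  2.54  2.33  0.94 -0.94] 10.7mm 18.0deg
45 167 -40 [ 0.24  0.78 -0.58  2.54  2.33  0.69 -0.99] 12.7mm 22.7deg
```

```bash
cat > chk.py <<'E'
from ik import *
from plan import *
def u_(de): de=np.radians(de); return np.array([-np.sin(de),0,np.cos(de)])
rng=np.random.default_rng(1); SE=[np.array(d[0]) for d in D]+[rng.uniform(LO,HI) for _ in range(6)]
def best(p,Rt): 
    return min((ik(p,Rt,q) for q in SE),key=lambda s:s[1]+.1*s[2])
if __name__=="__main__":
  h=.009
  for de in(15,22):
    Rh=Rlean(-de,-22); 
    for dz in (0,.1):
        g=np.array([.4388,.3331,.126+dz]); p=g-Rh.apply([0,0,-.011]+h*u_(de)); b=best(p,Rh)
        print("holster",de,dz,p.round(4),b[0].round(2),f"{b[1]*1e3:.1f}mm {np.degrees(b[2]):.1f}deg")
    for Lp in(34,38,42):
      for x,c in((0,4),(0,-50),(89,4),(167,4),(167,-50)):
        Rt=Rlean(Lp-de); bp=ballpt(x); p=bp-Rt.apply([0,0,-.011]+(h+.102-c/1000)*u_(de)); b=best(p,Rt)
        print(de,Lp,x,c,b[0].round(2),f"{b[1]*1e3:.1f}mm {np.degrees(b[2]):.1f}deg")
E
python3 chk.py
```

```text
holster 15 0 [0.4362 0.332  0.1244] [-0.53  0.88 -0.31  1.64  0.18  0.9   1.07] 0.0mm 0.0deg
holster 15 0.1 [0.4362 0.332  0.2244] [-0.5   0.75 -0.36  1.56  0.16  1.11  1.07] 0.0mm 0.0deg
15 34 0 4 [-0.61  0.84  0.13  2.45  2.91  0.43 -1.97] 0.0mm 0.0deg
15 34 0 -50 [-0.67  0.72  0.15  2.52  2.86  0.37 -1.95] 0.0mm 0.0deg
15 34 89 4 [ 0.03  0.81 -0.47  2.39  2.17  0.55 -0.95] 0.0mm 0.0deg
15 34 167 4 [ 0.22  0.81 -0.48  2.39  2.27  0.51 -0.85] 0.0mm 0.0deg
15 34 167 -50 [ 0.21  0.69 -0.48  2.46  2.23  0.46 -0.86] 0.0mm 0.0deg
15 38 0 4 [-0.21  0.87 -0.57  2.53  2.18  0.83 -1.29] 0.0mm 0.0deg
15 38 0 -50 [-0.5   0.71 -0.17  2.54  2.33  0.51 -1.49] 1.8mm 3.2deg
15 38 89 4 [-0.47  0.91  0.25  2.5   3.19  0.62 -2.06] 0.0mm 0.0deg
15 38 167 4 [ 0.24  0.85 -0.55  2.48  2.39  0.7  -0.99] 0.0mm 0.0deg
15 38 167 -50 [ 0.22  0.73 -0.54  2.54  2.33  0.61 -1.  ] 0.8mm 1.5deg
15 42 0 4 [-0.4   0.87 -0.33  2.54  2.33  0.76 -1.5 ] 2.0mm 3.6deg
15 42 0 -50 [-0.6   0.74 -0.09  2.54  2.33  0.5  -1.55] 4.2mm 7.7deg
15 42 89 4 [ 0.01  0.9  -0.57  2.54  2.33  0.88 -1.2 ] 0.8mm 1.3deg
15 42 167 4 [ 0.32  
[... 639 characters left out ...]
0.0mm 0.0deg
22 38 0 4 [-0.18  0.81 -0.49  2.42  2.05  0.57 -1.07] 0.0mm 0.0deg
22 38 0 -50 [-0.23  0.7  -0.49  2.49  1.99  0.53 -1.09] 0.0mm 0.0deg
22 38 89 4 [ 0.01  0.81 -0.43  2.36  2.11  0.47 -0.88] 0.0mm 0.0deg
22 38 167 4 [ 0.2   0.8  -0.43  2.36  2.2   0.43 -0.78] 0.0mm 0.0deg
22 38 167 -50 [ 0.19  0.69 -0.43  2.44  2.17  0.4  -0.79] 0.0mm 0.0deg
22 42 0 4 [-0.65  0.89  0.15  2.51  2.97  0.54 -2.06] 0.0mm 0.0deg
22 42 0 -50 [-0.47  0.72 -0.2   2.54  2.33  0.48 -1.48] 1.3mm 2.4deg
22 42 89 4 [ 0.03  0.85 -0.52  2.45  2.24  0.66 -1.04] 0.0mm 0.0deg
22 42 167 4 [ 0.23  0.85 -0.52  2.45  2.33  0.62 -0.93] 0.0mm 0.0deg
22 42 167 -50 [ 0.21  0.74 -0.52  2.54  2.33  0.58 -1.  ] 0.3mm 0.5deg
```

Leaning the tool in line with the pen runs into the elbow limit. I'll put the pen back and regrasp it with the tool tilted about 22° relative to the pen. First I go back above the holster.

```bash
python3 - <<'E'
from h import *
from plant import r
s=r.get_state(); print(mv(s,[.4388,.3331,.27],Rdown(22)).round(3))
E
```

```text
[ -0.26    0.32   -0.262  -9.328  15.115 -10.107]
```

Emit:
carry_out(commands=[[[-0.029,0.036,-0.029,-1,1.2,-2.5,0.5],[-0.058,0.07,-0.058,-2,2.7,-5,0.5],[-0.087,0.105,-0.087,-3.1,4.4,-7.2,0.5],[-0.116,0.14,-0.116,-4.2,6.3,-8.8,0.5],[-0.145,0.178,-0.145,-5.4,8.3,-9.8,0.5],[-0.174,0.213,-0.174,-6.5,10.3,-10.1,0.5],[-0.203,0.25,-0.203,-7.6,12.2,-10.1,0.5],[-0.23,0.285,-0.23,-8.6,14,-10.1,0.5],[-0.26,0.32,-0.262,-9.3,15.1,-10.1,0.5],[-0.26,0.32,-0.262,-9.3,15.1,-10.1,0.5]]])

```text
clock: 6.42
tool_pos: [0.4428, 0.3402, 0.272]
eef_rot: [-0.191, 0.982, 0.006, 0.003]
contact_force: [0.8, 1.0, -1.5]
opening: 0.214
```

```bash
python3 - <<'E'
from h import *
from plant import r
s=r.get_state(); print(s["tool_pos"],s["q"].round(3),mv(s,[.4388,.3331,.2436],Rdown(22)).round(3))
E
```

```text
[0.44275197 0.34023448 0.27196798] [-0.352  0.624 -0.644  1.735  0.449  0.922  0.776] [ 1.000e-02  8.000e-03 -1.000e-03  6.570e-01 -5.430e-01  2.826e+00]
```

Emit:
carry_out(commands=[[[0,0,0,0,0,1.4,0.5],[0,0,0,0,0,1.4,0.5],[0,0,0,0,0,1.4,0.5],[0,0,0,0,0,1.4,0.5]]])

```text
clock: 6.75
tool_pos: [0.4376, 0.3321, 0.2555]
eef_rot: [-0.191, 0.982, -0.001, -0.0]
contact_force: [0.4, 0.2, -0.6]
opening: 0.212
```

```bash
python3 - <<'E'
from h import *
from plant import r
s=r.get_state(); print(s["tool_pos"],s["qd"].round(3),mv(s,[.4388,.3331,.2436],Rdown(22)).round(3))
E
```

```text
[0.43755877 0.33209941 0.25547896] [ 0.008 -0.006 -0.014 -0.006  0.002 -0.    -0.003] [-2.000e-03 -1.000e-03  1.000e-03 -1.540e-01  4.800e-02  1.188e+00]
```

Emit:
carry_out(commands=[[[-0.002,0,0,-0.15,0.05,1.2,0.5],[-0.002,0,0,-0.15,0.05,2.5,0.5],[-0.002,0,0,-0.15,0.05,4,0.5],[-0.002,0,0,-0.15,0.05,5,0.5],[-0.002,0,0,-0.15,0.05,5,0.5],[-0.002,0,0,-0.15,0.05,5,0.5],[-0.002,0,0,-0.15,0.05,5,0.5]]])

```text
clock: 7.33
tool_pos: [0.439, 0.3339, 0.206]
eef_rot: [-0.191, 0.982, 0.001, -0.0]
contact_force: [-0.1, 0.4, -1.2]
opening: 0.213
```

```bash
python3 - <<'E'
from h import *
from plant import r
s=r.get_state(); print(s["tool_pos"],s["qd"].round(3),mv(s,[.4388,.3331,.1242],Rdown(22)).round(4))
E
```

```text
[0.43902334 0.33390022 0.20602107] [ 0.001 -0.005 -0.005 -0.003 -0.    -0.003 -0.006] [ 1.900e-03 -2.000e-04  7.000e-04  4.920e-02 -8.090e-02  8.182e+00]
```

Emit:
carry_out(commands=[[[0,0,0,0.05,-0.08,1,0.5],[0,0,0,0.05,-0.08,2,0.5],[0,0,0,0.05,-0.08,3,0.5],[0,0,0,0.05,-0.08,4,0.5],[0,0,0,0.05,-0.08,5,0.5],[0,0,0,0.05,-0.08,6,0.5],[0,0,0,0.05,-0.08,6.6,0.5],[0,0,0,0.05,-0.08,6.6,0.5]]])

```text
clock: 8.0
tool_pos: [0.4379, 0.3322, 0.1376]
eef_rot: [-0.191, 0.982, 0.0, -0.002]
contact_force: [0.6, -0.1, -0.5]
opening: 0.212
```

```bash
python3 - <<'E'
from h import *
from plant import r
s=r.get_state(); print(s["tool_pos"],s["contact_force"],s["moment"],mv(s,[.4388,.3331,.1242],Rdown(22)).round(4))
E
```

```text
[0.43794284 0.33223104 0.13755793] [ 0.61261336 -0.14965681 -0.46484308] [ 0.05935701 -0.02888349 -0.0203786 ] [ 8.0000e-04 -3.6000e-03  1.0000e-03 -1.1690e-01  4.7300e-02  1.3354e+00]
```

Going in cleanly. I'll finish the descent, open the jaws, and rise before tilting.

Emit:
carry_out(commands=[[[0,0,0,-0.1,0.05,0.5,0.5],[0,0,0,-0.1,0.05,1,0.5],[0,0,0,-0.1,0.05,1.3,0.5],[0,0,0,-0.1,0.05,1.35,0.5],[0,0,0,-0.1,0.05,1.35,0.5]]])

```text
clock: 8.42
tool_pos: [0.4391, 0.3334, 0.1256]
eef_rot: [-0.191, 0.982, 0.0, -0.001]
contact_force: [-0.2, 0.1, -0.8]
opening: 0.211
```

```bash
python3 - <<'E'
from chk import *
from plant import r
s=r.get_state(); print(s["tool_pos"],s["contact_force"],mv(s,[.4388,.3331,.1242],Rdown(22)).round(4))
h=.008; de=22
Rh=Rlean(-de,-22); g=np.array([.4388,.3331,.126]); p=g-Rh.apply([0,0,-.011]+h*u_(de)); print(p, mv(s,p,Rh).round(4), mv(s,p+[0,0,.06],Rh).round(4))
E
```

```text
[0.43906804 0.33336321 0.12555596] [-0.16648903  0.11502582 -0.75612395] [ 0.0013 -0.0018  0.0007  0.0345 -0.0145  0.1356]
[0.43497938 0.33155637 0.12380098] [ 0.0011  0.3822  0.001   0.4465 -0.0143  0.1763] [ 1.1000e-03  3.8220e-01  1.0000e-03  4.5730e-01 -6.6000e-03 -5.8237e+00]
```

Emit:
carry_out(commands=[[[0,0,0,0,0,0,5],[0,0,0,0,0,0,5],[0,0,0,0,0,0,5],[0,0.06,0,0.08,0,0.03,5],[0,0.13,0,0.16,0,0.06,5],[0,0.2,0,0.24,0,0.09,5],[0,0.27,0,0.32,0,0.12,5],[0,0.34,0,0.4,0,0.15,5],[0.001,0.382,0.001,0.45,-0.01,0.18,5],[0.001,0.382,0.001,0.45,-0.01,0.18,5]]], force=20)

```text
clock: 9.25
tool_pos: [0.4364, 0.3318, 0.1228]
eef_rot: [-0.186, 0.964, -0.036, -0.188]
contact_force: [0.1, -0.6, 0.4]
opening: 0.57
```

Emit:
carry_out(commands=[[[0,0,0,0,0,0,5],[0,0,0,0,0,0,5],[0,0,0,0,0,0,5]]])

```text
clock: 9.5
tool_pos: [0.4345, 0.3317, 0.1244]
eef_rot: [-0.188, 0.964, -0.036, -0.187]
contact_force: [0.8, -0.6, -0.2]
opening: 0.571
```

```bash
python3 look.py 5; python3 - <<'E'
from chk import *
from plant import r
s=r.get_state()
h=.008; de=22
Rh=Rlean(-de,-22); g=np.array([.4388,.3331,.126]); p=g-Rh.apply([0,0,-.011]+h*u_(de)); print(p, mv(s,p,Rh).round(4))
E
```

```text
9.5 [0.43449161 0.33167637 0.12439669] [-0.1878  0.9636 -0.0363 -0.1867] [-0.354  0.986 -0.636  1.538  0.392  1.134  0.878] F [ 0.78 -0.62 -0.17] M [ 0.138 -0.319 -0.016] 50.34161014376559
[0.43497938 0.33155637 0.12380098] [-0.0002  0.0012  0.0008 -0.0474 -0.0216  0.0463]
```

View pics/scene5.png

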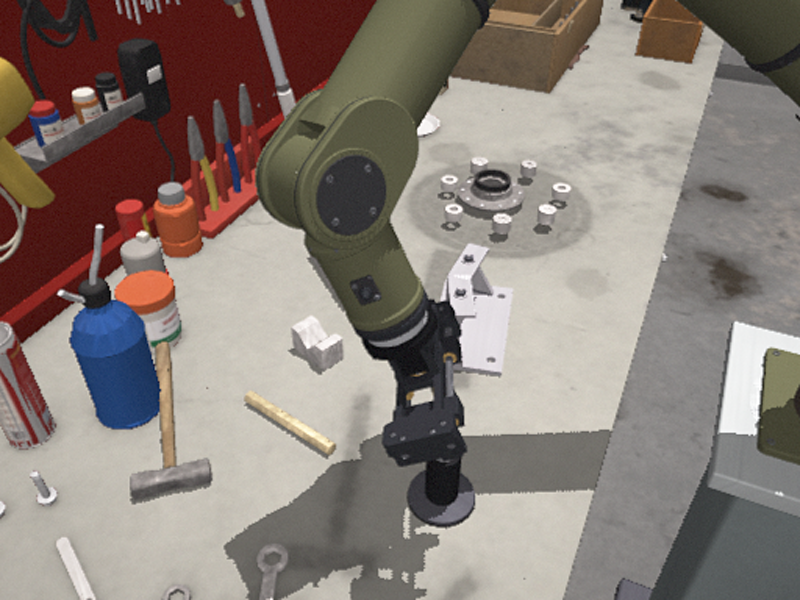

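The gripper is tilted over the pen with the pen still upright in the post at (440,480). Closing.

Emit:
carry_out(commands=[[[0,0,0,-0.05,0,0.04,0.5],[0,0,0,-0.05,0,0.04,0.5],[0,0,0,-0.05,0,0.04,0.5],[0,0,0,-0.05,0,0.04,0.5],[0,0,0,-0.05,0,0.04,0.5],[0,0,0,-0.05,0,0.04,0.5],[0,0,0,-0.05,0,0.04,0.5]]], force=15)

```text
clock: 10.18
tool_pos: [0.4353, 0.3317, 0.1234]
eef_rot: [-0.187, 0.964, -0.036, -0.187]
contact_force: [0.4, -0.7, 1.6]
opening: 0.212
```

Emit:
carry_out(commands=[[[0,0,0,0,0,0,0.5],[0,0,0,0,0,0,0.5],[0,0,0,0,0,0,0.5]]], force=55)

```text
clock: 10.43
tool_pos: [0.4353, 0.3317, 0.1234]
eef_rot: [-0.187, 0.964, -0.036, -0.187]
contact_force: [-0.5, -1.3, 0.9]
opening: 0.199
```

```bash
python3 - <<'E'
from chk import *
from plant import r
s=r.get_state(); print(s["tool_pos"],s["eef_rot"],s["opening"]*88.1)
Rt=R.from_quat(s["eef_rot"]); np.savez("grasp.npz",tp=s["tool_pos"],er=s["eef_rot"])
for n,P in(("u",[0,0,-1]),):print(n,Rt.inv().apply(P))
print("grip in tool",Rt.inv().apply(np.array([.4388,.3331,.126])-s["tool_pos"]), "up .11 shift cm:",Rt.inv().apply([0,0,.11])*100)
E
```

```text
[0.43529831 0.33173347 0.12336285] [-0.18724277  0.96363549 -0.0362748  -0.18716549] 17.508797378722594
u [-3.74303011e-01 -1.79410136e-04  9.27306435e-01]
grip in tool [-2.49830196e-03 -4.36094067e-05 -3.85231968e-03] up .11 shift cm: [ 4.11733312e+00  1.97351149e-03 -1.02003708e+01]
```

Emit:
carry_out(commands=[[[0,0,0,0.37,0,-0.93,0.5],[0,0,0,1.12,0,-2.78,0.5],[0,0,0,1.87,0,-4.64,0.5],[0,0,0,2.62,0,-6.5,0.5],[0,0,0,3.37,0,-8.35,0.5],[0,0,0,4.12,0,-10.2,0.5],[0,0,0,4.49,0,-11.13,0.5],[0,0,0,4.49,0,-11.13,0.5],[0,0,0,4.49,0,-11.13,0.5]]])

```text
clock: 11.18
tool_pos: [0.4354, 0.3317, 0.2433]
eef_rot: [-0.187, 0.964, -0.036, -0.187]
contact_force: [-0.9, -0.4, -1.1]
opening: 0.204
```

```bash
python3 look.py 6; cat > ov.py <<'E'
from h import *
import sys
tag=sys.argv[1]; x0,y0,w,h,k=map(int,sys.argv[2:7]); n=sys.argv[7]; f=float(sys.argv[8])
d=np.load(f"{n}{tag}.npz")
im=cv2.resize(d["pixels"][y0:y0+h,x0:x0+w,::-1],None,fx=k,fy=k,interpolation=cv2.INTER_CUBIC);im=np.clip(im.astype(float)*f,0,255).astype(np.uint8)
Rt=R.from_quat(d["er"]); u=np.array([-.3743,0,.9273]); g0=np.array([-.0025,0,-.00385])
Q=np.array([d["tp"]+Rt.apply(g0+z*u) for z in(.041,.102)]); P=proj(d,Q);cv2.polylines(im,[np.int32((P-[x0,y0]+.5)*k)],False,(0,0,255),1)
dist=np.linalg.norm(Q[1]-d["xyz"]); cv2.circle(im,[int(v) for v in ((P[1]-[x0,y0]+.5)*k)],int(.007/dist*d["mtx"][0,0]*k),(0,0,255),1)
cv2.imwrite(f"pics/ov{tag}{n}.png",im); print(P,Q[1],dist)
E
python3 ov.py 6 250 190 70 140 4 scene 2; python3 ov.py 6 130 230 80 60 8 top 1.5
```

```text
11.1833 [0.43540609 0.33174462 0.24330325] [-0.1873  0.9637 -0.0362 -0.1867] [-0.334  0.842 -0.683  1.453  0.307  1.344  0.912] F [-0.88 -0.44 -1.15] M [ 0.21  -0.394 -0.013] 17.941159554486433
[[287.18369572 238.80324074]
 [285.32515655 265.04828106]] [0.43896541 0.33319973 0.14394163] 0.7706814791012434
[[150.80161531 276.24326603]
 [159.54181604 274.31839182]] [0.43896541 0.33319973 0.14394163] 0.8640686118076425
```

View pics/ov6scene.png

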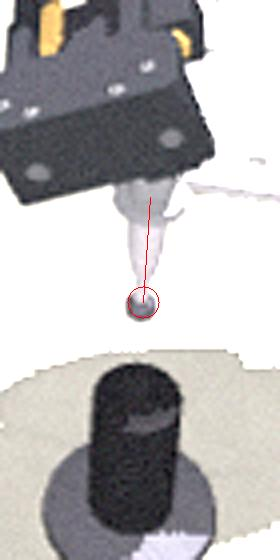

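View pics/ov6top.png

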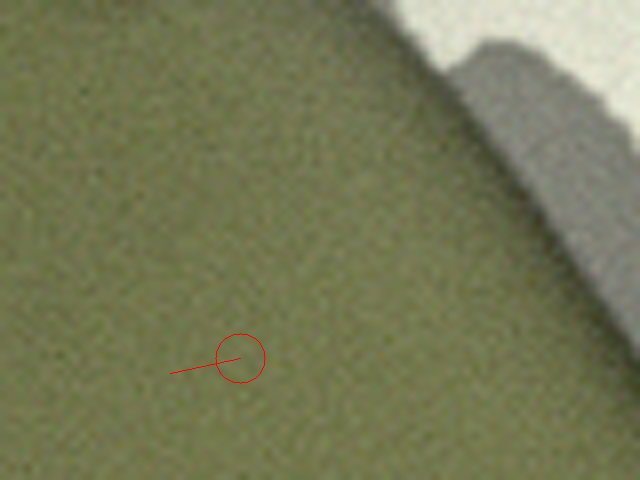

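```bash
python3 ov.py 6 268 228 36 48 12 scene 1.6
```

```text
[[287.18369572 238.80324074]
 [285.32515655 265.04828106]] [0.43896541 0.33319973 0.14394163] 0.7706814791012434
```

View pics/ov6scene.png

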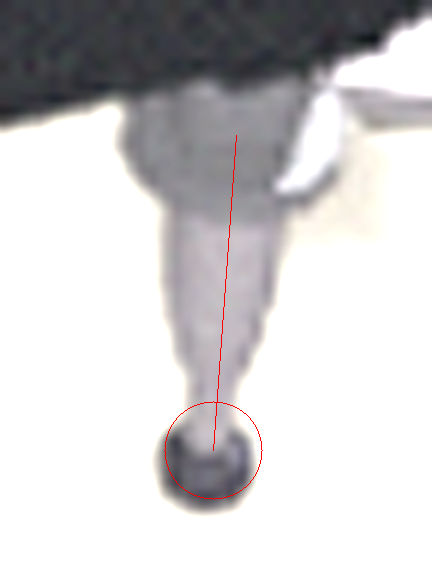

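```bash
cat > go.py <<'E'
from chk import *
DE=22.; LP=37.
G0=np.array([-.0025,0,-.00385]); U=u_(DE)
RT=Rlean(LP-DE,A)
def tcpb(ball,comp,dball=np.zeros(3)): return ball-RT.apply(G0+(.102-comp/1000)*U)-dball
E
python3 - <<'E'
from go import *
from plant import r
s=r.get_state()
for x,c in((1,-50),(1,4),(89,4),(167,4)):
    p=tcpb(ballpt(x),c); b=best(p,RT); print(x,c,p.round(4),b[0].round(2),b[1:])
print(mv(s,tcpb(ballpt(1),-50),RT).round(3))
E
```

```text
1 -50 [0.4094 0.1201 0.132 ] [-0.23  0.69 -0.45  2.47  1.96  0.48 -1.03] (np.float64(5.123057945685496e-08), np.float64(2.493854679954084e-06))
1 4 [0.4418 0.1173 0.0889] [-0.18  0.81 -0.46  2.39  2.02  0.52 -1.02] (np.float64(4.7184483602120245e-08), np.float64(2.4274448766703427e-06))
89 4 [0.478  0.0376 0.0889] [ 0.    0.8  -0.4   2.33  2.07  0.42 -0.82] (np.float64(4.034253958064292e-08), np.float64(2.2506279662284847e-06))
167 4 [ 0.4787 -0.0379  0.0889] [ 0.18  0.8  -0.39  2.33  2.16  0.38 -0.73] (np.float64(4.190960581600009e-08), np.float64(2.4339848493919318e-06))
[ -0.03   -0.635   0.478   5.381 -18.6    14.085]
```

Emit:
carry_out(commands=[[[-0.003,-0.064,0.048,0.54,-1.9,1,0.5],[-0.006,-0.127,0.096,1.08,-3.8,2,0.5],[-0.009,-0.19,0.143,1.6,-5.7,3.2,0.5],[-0.012,-0.254,0.191,2.15,-7.6,4.5,0.5],[-0.015,-0.318,0.239,2.7,-9.5,6,0.5],[-0.018,-0.381,0.287,3.2,-11.3,7.6,0.5],[-0.021,-0.445,0.335,3.8,-13.2,9.3,0.5],[-0.024,-0.508,0.382,4.3,-15,11,0.5],[-0.027,-0.572,0.43,4.85,-16.9,12.6,0.5],[-0.03,-0.635,0.478,5.38,-18.6,14.08,0.5]]])

```text
clock: 12.12
tool_pos: [0.4101, 0.1387, 0.1481]
eef_rot: [0.006, 0.997, -0.035, 0.072]
contact_force: [-1.0, -0.0, -2.2]
opening: 0.199
```

```bash
python3 - <<'E'
from go import *
from plant import r
s=r.get_state()
print(s["tool_pos"],s["q"].round(3),mv(s,tcpb(ballpt(1),-50),RT).round(3))
E
```

```text
[0.41013042 0.13871408 0.1480962 ] [-0.394  0.634 -0.216  2.319  1.174  0.287 -0.152] [-0.054 -0.114  0.083  0.291 -1.748  1.709]
```

Emit:
carry_out(commands=[[[0,0,0,0,0,0,0.5],[0,0,0,0,0,0,0.5],[0,0,0,0,0,0,0.5]]])

```text
clock: 12.37
tool_pos: [0.4111, 0.1412, 0.1484]
eef_rot: [0.005, 0.997, -0.032, 0.071]
contact_force: [-0.2, -1.1, -0.9]
opening: 0.204
```

```bash
python3 - <<'E'
from go import *
from plant import r
s=r.get_state()
print(s["tool_pos"],s["q"].round(3),mv(s,tcpb(ballpt(1),-50),RT).round(3))
E
```

```text
[0.41111788 0.14123026 0.14838975] [-0.389  0.634 -0.224  2.314  1.161  0.288 -0.138] [-0.048 -0.116  0.083  0.39  -2.008  1.73 ]
```

Emit:
carry_out(commands=[[[-0.024,-0.058,0.042,0.2,-1,0.87,0.5],[-0.048,-0.116,0.083,0.39,-2,1.73,0.5],[-0.048,-0.116,0.083,0.39,-2,1.73,0.5],[-0.048,-0.116,0.083,0.39,-2,1.73,0.5],[-0.048,-0.116,0.083,0.39,-2,1.73,0.5],[-0.048,-0.116,0.083,0.39,-2,1.73,0.5]]])

```text
clock: 12.87
tool_pos: [0.4081, 0.1189, 0.1317]
eef_rot: [0.044, 0.991, -0.006, 0.13]
contact_force: [-0.3, -0.7, -0.6]
opening: 0.199
```

```bash
python3 look.py 7; python3 - <<'E'
from go import *
from plant import r
s=r.get_state()
print(s["tool_pos"],s["q"].round(3),mv(s,tcpb(ballpt(1),-50),RT).round(3))
E
sed -i 's/,f,*$/&/' ov.py; python3 ov.py 7 290 190 50 50 12 scene 1.5;python3 ov.py 7 230 240 60 60 10 top 1.5
```

```text
12.8667 [0.40805486 0.11894417 0.13172194] [ 0.0438  0.9906 -0.0057  0.1295] [-0.228  0.7   -0.443  2.469  1.983  0.475 -1.042] F [-0.33 -0.72 -0.62] M [ 0.011  0.412 -0.045] 17.500129782600737
[0.40921354 0.11889248 0.13210185] [-0.232  0.698 -0.436  2.466  1.976  0.472 -1.034] [-0.003 -0.001  0.    -0.006  0.121  0.009]
[[325.21309217 207.07952143]
 [306.99446219 218.81315489]] [0.47045161 0.11341864 0.0544974 ] 0.9898469030329337
[[265.20740909 276.06003746]
 [266.89536728 258.29737762]] [0.47045161 0.11341864 0.0544974 ] 0.9218067990268418
```

View pics/ov7scene.png

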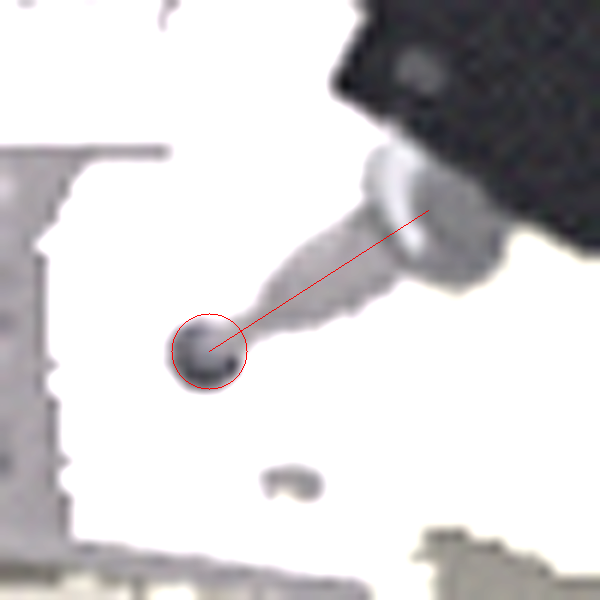

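View pics/ov7top.png

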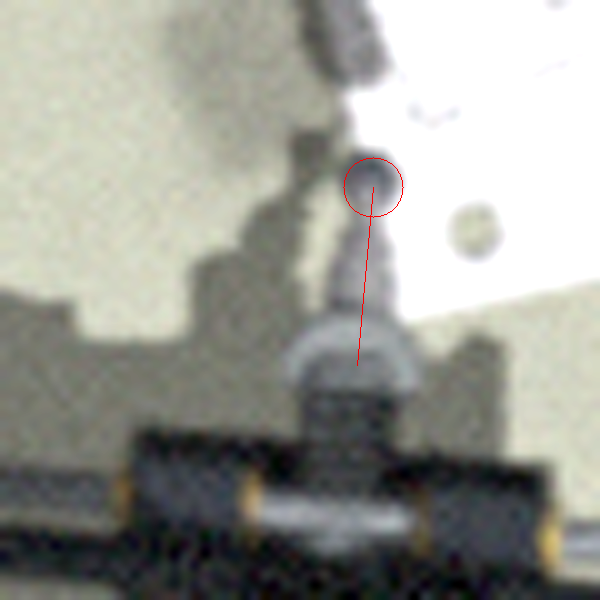

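```bash
cat > edge.py <<'E'
from model import *
from scipy.ndimage import map_coordinates,gaussian_filter1d,gaussian_filter
from scipy.optimize import least_squares
E={"top":[("fl","fr"),("fl","bl"),("bl","br"),("br","fr"),("eB","eF"),("bF","eF"),("bB","eB")],
   "scene":[("bl","br"),("br","fr"),("fl","fr"),("bl","fl"),("sB","sF"),("bB","eB"),("eB","eF"),("bF","eF"),("sF","bF"),("sB","bB")]}
def measure(n,p,bx,rng=2.5):
    d=cam(n); g=gaussian_filter(d["pixels"].astype(float).mean(2),.6); out=[]
    for a,b in E[n]:
        W=world(p,bx,[a,b]); 
        for f in np.linspace(.1,.9,25):
            Pw=W[0]*(1-f)+W[1]*f; u=proj(d,Pw)[0]; uv=proj(d,W); t=(uv[1]-uv[0]);t/=np.linalg.norm(t); nn=np.array([-t[1],t[0]])
            s=np.arange(-rng,rng+.01,.1); pr=map_coordinates(g,[u[1]+s*nn[1],u[0]+s*nn[0]],order=3)
            gr=np.abs(np.gradient(pr)); gr*=1; i=gr.argmax()
            if 2<i<len(s)-3 and gr[i]>.7: 
                out.append((a,b,f,u+s[i]*nn,nn,gr[i]))
    return out
def fit(n,v,med=True):
    v=np.array(v)
    for it in range(4):
        m=measure(n,v[:3],v[3]*1000)
        def res(v):
            return np.array([(proj(cam(n),world(v[:3],v[3]*1000,[a])*(1-f)+world(v[:3],v[3]*1000,[b])*f)[0]-q)@nn for a,b,f,q,nn,w in m])
        s=least_squares(res,v,loss="soft_l1",f_scale=.2); v=s.x
    rr=res(v); 
    print(n,v.round(4)); 
    for e in E[n]:
        k=[i for i,mm in enumerate(m) if mm[:2]==e]
        if k: print("  ",e,len(k),np.median(rr[k]).round(2),rr[k].std().round(2))
    return v
if __name__=="__main__":
    fit("top",[.5125,.0250,.2180,.0345]); fit("scene",[.5118,.0265,.2178,.0340])
E
python3 edge.py
```

```text
top [0.5125 0.025  0.2262 0.0337]
   ('fl', 'fr') 25 0.1 0.24
   ('fl', 'bl') 20 -0.2 0.18
   ('bl', 'br') 20 -0.0 0.78
   ('br', 'fr') 23 0.3 0.56
   ('eB', 'eF') 25 -0.5 0.16
   ('bF', 'eF') 24 0.2 0.46
   ('bB', 'eB') 15 -0.5 0.16
scene [0.5114 0.0267 0.2186 0.0349]
   ('bl', 'br') 15 -0.3 0.85
   ('br', 'fr') 12 0.15 1.03
   ('fl', 'fr') 25 0.1 0.18
   ('bl', 'fl') 18 0.1 0.56
   ('sB', 'sF') 25 -0.0 0.05
   ('bB', 'eB') 22 -0.3 0.04
   ('eB', 'eF') 25 -0.2 0.13
   ('bF', 'eF') 25 0.1 0.12
   ('sF', 'bF') 22 0.2 0.44
   ('sB', 'bB') 25 -0.1 0.66
```

```bash
sed -i 's/^PB=.*/PB=[.5116,.0262,.2190]; BX=34.6/' plan.py; cat >> go.py <<'E'
DB=np.array([.0007,.0003,0])
def T(x,c,e=0.): 
    """tcp for seam arc x mm, plunger c mm, perp shift e mm (forward/up)"""
    l=np.radians(LP); a=np.radians(A); ev=np.array([np.cos(l)*np.cos(a),-np.cos(l)*np.sin(a),np.sin(l)])
    return tcpb(ballpt(x),c,DB)+ev*e/1000
def avg(n=8):
    from plant import r
    F=[];P=[];Q=[];M=[]
    for i in range(n):
        s=r.get_state();F.append(s["contact_force"]);P.append(s["tool_pos"]);Q.append(s["eef_rot"]);M.append(s["moment"]); r.snapshot("top")
    F=np.array(F); print("t",s["clock"],"F",F.mean(0).round(2),"sd",F.std(0).round(2),"M",np.mean(M,0).round(3),np.std(M,0).round(3),"P",np.mean(P,0).round(5))
    s["tool_pos"]=np.mean(P,0); s["eef_rot"]=np.mean(Q,0)/np.linalg.norm(np.mean(Q,0)); return s,F.mean(0),np.mean(M,0)
def ballof(s,c=0): Rt=R.from_quat(s["eef_rot"]); return s["tool_pos"]+Rt.apply(G0+(.102-c/1000)*U)+DB
E
python3 - <<'E'
from go import *
from plant import r
s=r.get_state()
print(ballpt(1),ballpt(89),ballpt(167))
print(mv(s,T(1,-10),RT).round(3))
E
```

```text
[0.50203106 0.11176456 0.015     ] [0.53838813 0.03216222 0.015     ] [ 0.53911005 -0.04334643  0.015     ]
[-3.000e-03 -1.000e-03  0.000e+00 -1.453e+00  7.400e-02  3.702e+00]
```

Emit:
carry_out(commands=[[[0,0,0,-0.36,0.07,0.9,0.5],[0,0,0,-0.72,0.07,1.8,0.5],[-0.003,0,0,-1.1,0.07,2.8,0.5],[-0.003,0,0,-1.45,0.07,3.7,0.5],[-0.003,0,0,-1.45,0.07,3.7,0.5],[-0.003,0,0,-1.45,0.07,3.7,0.5],[-0.003,0,0,-1.45,0.07,3.7,0.5]]])

```text
clock: 13.55
tool_pos: [0.4323, 0.1175, 0.1001]
eef_rot: [0.043, 0.991, -0.005, 0.13]
contact_force: [0.2, -0.5, -0.8]
opening: 0.198
```

```bash
python3 look.py 8; python3 - <<'E'
from go import *
s,F,M=avg(8); np.savez("base.npz",F=F,M=M)
print(mv(s,T(1,4.5),RT).round(3), mv(s,T(1,-10),RT).round(3))
E
python3 ov.py 8 270 190 50 50 12 scene 1.5;python3 ov.py 8 230 220 60 60 10 top 1.5
```

```text
13.55 [0.43226481 0.11748143 0.10006229] [ 0.0432  0.9905 -0.0055  0.1304] [-0.191  0.79  -0.451  2.425  2.056  0.519 -1.061] F [ 0.23 -0.53 -0.82] M [ 0.06   0.332 -0.023] 17.403816758717102
t 14.0 F [-0.15 -0.35 -1.37] sd [0.32 0.44 0.53] M [ 0.049  0.317 -0.007] [0.022 0.025 0.02 ] P [0.43254 0.11762 0.10053]
[ 1.000e-03  1.000e-03  0.000e+00 -5.540e-01 -1.600e-02  1.395e+00] [ 0.001  0.001  0.    -0.012 -0.014  0.05 ]
[[312.82648846 214.91606353]
 [295.6339781  225.95098318]] [0.49480152 0.11205739 0.02294384] 1.0170766834481717
[[266.02230625 264.01605786]
 [267.57587711 247.55381525]] [0.49480152 0.11205739 0.02294384] 0.9531951933366738
```

View pics/ov8scene.png

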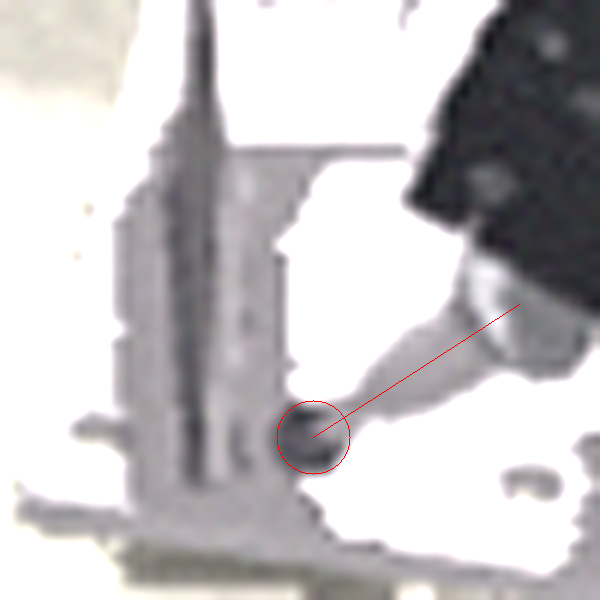

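View pics/ov8top.png

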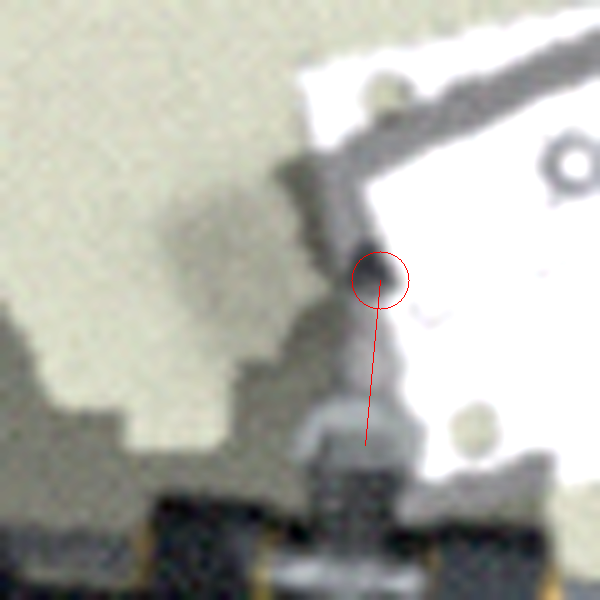

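```bash
python3 - <<'E'
from go import *
d=np.load("scene8.npz"); w=world(PB,BX,["start","bend"]); 
for P in(w[0],w[0]+[0,0,.0025],ballpt(1),ballpt(0)): print(((proj(d,P)[0]-[270,190]+.5)*12).round(0))
n1=np.cross([0,0,1],(w[1]-w[0])/.09); print("back",((proj(d,w[0]+n1*.006)[0]-[270,190]+.5)*12).round(0),"front-bead",((proj(d,w[0]-n1*.0025)[0]-[270,190]+.5)*12).round(0))
E
```

```text
[235. 488.]
[236. 478.]
[275. 457.]
[275. 460.]
back [203. 488.] front-bead [249. 488.]
```

Emit:
carry_out(commands=[[[0,0,0,-0.1,0,0.3,0.5],[0,0,0,-0.2,0,0.55,0.5],[0,0,0,-0.3,0,0.8,0.5],[0,0,0,-0.4,0,1.05,0.5],[0,0,0,-0.48,0,1.25,0.5],[0,0,0,-0.55,-0.01,1.4,0.5],[0,0,0,-0.55,-0.01,1.4,0.5],[0,0,0,-0.55,-0.01,1.4,0.5]]])

```text
clock: 14.72
tool_pos: [0.4414, 0.1167, 0.0881]
eef_rot: [0.043, 0.99, -0.005, 0.131]
contact_force: [-0.6, 0.3, -0.5]
opening: 0.199
```

```bash
python3 look.py 9; python3 - <<'E'
from go import *
s,F,M=avg(8); b=np.load("base.npz"); dF=F-b["F"]; print("dF",dF.round(2),"dM",(M-b["M"]).round(3))
print(mv(s,T(1,4.5),RT).round(3)); print(ballof(s,4.5),ballpt(1))
E
python3 ov.py 9 270 190 50 50 12 scene 1.5;python3 ov.py 9 230 220 60 60 10 top 1.5
```

```text
14.7167 [0.44135439 0.11670954 0.08809279] [ 0.0432  0.9905 -0.0053  0.1306] [-0.178  0.822 -0.451  2.406  2.078  0.531 -1.063] F [-0.63  0.31 -0.49] M [0.045 0.438 0.003] 17.533514176180798
t 15.1667 F [-0.93  0.41 -0.2 ] sd [0.24 0.6  0.39] M [ 0.072  0.505 -0.001] [0.032 0.031 0.022] P [0.44136 0.11671 0.08823]
dF [-0.78  0.77  1.18] dM [0.023 0.188 0.006]
[ 0.001  0.001 -0.    -0.017  0.    -0.024]
[0.50198633 0.1118402  0.01476777] [0.50203106 0.11176456 0.015     ]
[[308.3992178  217.70383091]
 [291.57454655 228.49182419]] [0.5039318  0.11130951 0.01100567] 1.0277378168713833
[[266.41415602 259.73534911]
 [267.91799923 243.72760696]] [0.5039318  0.11130951 0.01100567] 0.9652316935562432
```

View pics/ov9scene.png

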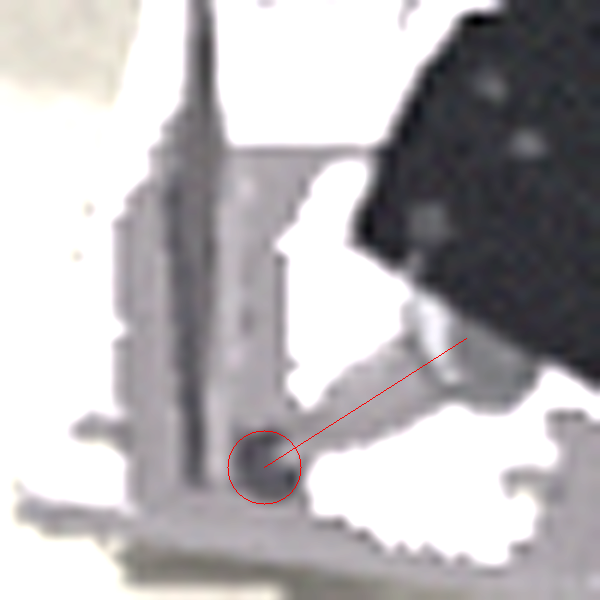

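```bash
python3 - <<'E'
from h import *
o=[]
for tag in("8","9"):
    d=np.load(f"scene{tag}.npz"); k=14;x0,y0=(284,214) if tag=="9" else (288,212)
    im=cv2.resize(d["pixels"][y0:y0+26,x0:x0+28,::-1],None,fx=k,fy=k,interpolation=cv2.INTER_CUBIC); o.append(np.clip(im*1.3,0,255).astype(np.uint8))
cv2.imwrite("pics/b89.png",np.hstack(o)); print(o[0].shape)
E
```

```text
(364, 392, 3)
```

View pics/b89.png

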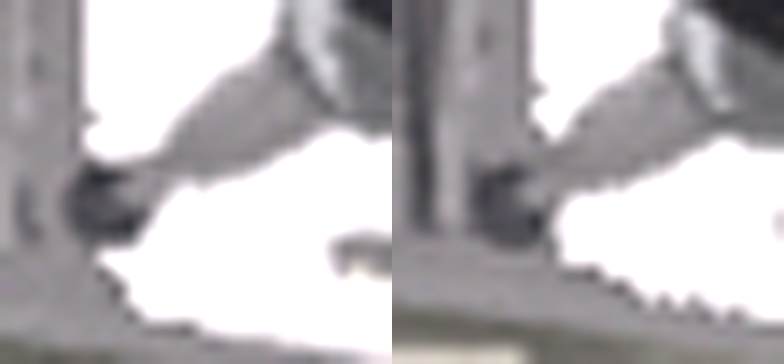

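The ball is seated in the corner. From the ball-to-collar distance the plunger is pressed about 5 mm, and the force change is about 1.5 N, shared between x and z. Now I scan along leg 1 at about 25 mm/s.

```bash
cat > rows.py <<'E'
from go import *
from plant import r
import sys,json
# usage: x_end_of_call_list start step n c e
x0,step,n,c,e=[float(v) for v in sys.argv[1:6]]; n=int(n)
s=r.get_state(); b=ballof(s,c)
w=world(PB,BX,["start","bend","end"]);up=np.array([0,0,1.])
d=(w[1]-w[0])/.09 if x0<88 else (w[2]-w[1])/.084; nn=np.cross(up,d); o=ballpt(x0)
lag=b-o; print("t",s["clock"],"err along %.2f into %.2f up %.2f mm"%tuple(1e3*np.array([lag@d,lag@nn,lag[2]])),"F",(s["contact_force"]-np.load("base.npz")["F"]).round(2),"M",(s["moment"]-np.load("base.npz")["M"]).round(3))
sx=x0+lag@d*1000
out=[]
x=x0
for i in range(n):
    x+=step
    if 88.5<x<91.49 : x=x+2.98 if x0<91 else x
    m=mv(s,T(x,c,e),RT); out.append([round(float(v),3) for v in m[:3]]+[round(float(v),2) for v in m[3:]]+[0.5])
print("x end",x); print(json.dumps(out))
E
python3 rows.py 1 2.1 10 4.5 0
```

```text
t 15.2167 err along -0.09 into 0.06 up -0.28 mm F [-0.43  0.48  0.82] M [0.022 0.235 0.026]
x end 22.000000000000004
[[0.001, 0.001, -0.0, -0.11, -0.19, -0.0, 0.5], [0.001, 0.001, -0.0, -0.21, -0.37, 0.02, 0.5], [0.001, 0.001, -0.0, -0.31, -0.55, 0.05, 0.5], [0.001, 0.001, -0.0, -0.41, -0.73, 0.08, 0.5], [0.001, 0.001, -0.0, -0.51, -0.92, 0.1, 0.5], [0.001, 0.001, -0.0, -0.61, -1.1, 0.13, 0.5], [0.001, 0.001, -0.0, -0.71, -1.28, 0.16, 0.5], [0.001, 0.001, -0.0, -0.81, -1.46, 0.18, 0.5], [0.001, 0.001, -0.0, -0.91, -1.65, 0.21, 0.5], [0.001, 0.001, -0.0, -1.01, -1.83, 0.24, 0.5]]
```

Emit:
carry_out(commands=[[[0,0,0,-0.11,-0.19,0,0.5],[0,0,0,-0.21,-0.37,0.02,0.5],[0,0,0,-0.31,-0.55,0.05,0.5],[0,0,0,-0.41,-0.73,0.08,0.5],[0,0,0,-0.51,-0.92,0.1,0.5],[0,0,0,-0.61,-1.1,0.13,0.5],[0,0,0,-0.71,-1.28,0.16,0.5],[0,0,0,-0.81,-1.46,0.18,0.5],[0,0,0,-0.91,-1.65,0.21,0.5],[0,0,0,-1.01,-1.83,0.24,0.5]]])

```text
clock: 16.05
tool_pos: [0.4503, 0.0973, 0.0884]
eef_rot: [0.043, 0.99, -0.005, 0.131]
contact_force: [-1.8, 1.1, -1.1]
opening: 0.201
```

```bash
python3 rows.py 22 2.1 10 4.5 0
```

```text
t 16.05 err along 0.28 into 0.01 up -0.02 mm F [-1.6   1.49  0.26] M [ 0.118  0.519 -0.   ]
x end 43.000000000000014
[[0.001, 0.001, -0.0, -0.09, -0.15, 0.02, 0.5], [0.001, 0.001, -0.0, -0.19, -0.34, 0.05, 0.5], [0.001, 0.001, -0.0, -0.29, -0.52, 0.07, 0.5], [0.001, 0.001, -0.0, -0.39, -0.7, 0.1, 0.5], [0.001, 0.001, -0.0, -0.49, -0.88, 0.13, 0.5], [0.001, 0.001, -0.0, -0.59, -1.07, 0.15, 0.5], [0.001, 0.001, -0.0, -0.69, -1.25, 0.18, 0.5], [0.001, 0.001, -0.0, -0.79, -1.43, 0.21, 0.5], [0.001, 0.001, -0.0, -0.89, -1.61, 0.23, 0.5], [0.001, 0.001, -0.0, -0.99, -1.8, 0.26, 0.5]]
```

```bash
python3 rows.py 22.3 2.1 10 4.5 -0.4
```

```text
t 16.05 err along -0.02 into 0.01 up -0.02 mm F [-1.6   1.49  0.26] M [ 0.118  0.519 -0.   ]
x end 43.30000000000001
[[0.001, 0.001, -0.0, -0.07, -0.18, 0.04, 0.5], [0.001, 0.001, -0.0, -0.17, -0.36, 0.06, 0.5], [0.001, 0.001, -0.0, -0.27, -0.54, 0.09, 0.5], [0.001, 0.001, -0.0, -0.37, -0.73, 0.12, 0.5], [0.001, 0.001, -0.0, -0.47, -0.91, 0.14, 0.5], [0.001, 0.001, -0.0, -0.57, -1.09, 0.17, 0.5], [0.001, 0.001, -0.0, -0.67, -1.28, 0.2, 0.5], [0.001, 0.001, -0.0, -0.77, -1.46, 0.22, 0.5], [0.001, 0.001, -0.0, -0.87, -1.64, 0.25, 0.5], [0.001, 0.001, -0.0, -0.97, -1.82, 0.28, 0.5]]
```

Emit:
carry_out(commands=[[[0,0,0,-0.08,-0.18,0.03,0.5],[0,0,0,-0.17,-0.36,0.06,0.5],[0,0,0,-0.27,-0.54,0.09,0.5],[0,0,0,-0.37,-0.73,0.12,0.5],[0,0,0,-0.47,-0.91,0.14,0.5],[0,0,0,-0.57,-1.09,0.17,0.5],[0,0,0,-0.67,-1.28,0.2,0.5],[0,0,0,-0.77,-1.46,0.22,0.5],[0,0,0,-0.87,-1.64,0.25,0.5],[0,0,0,-0.97,-1.82,0.28,0.5]]])

```text
clock: 16.88
tool_pos: [0.4588, 0.0784, 0.0883]
eef_rot: [0.043, 0.99, -0.005, 0.131]
contact_force: [-1.5, -0.5, -1.5]
opening: 0.207
```

```bash
python3 rows.py 43.3 2.1 10 4.5 -0.4
```

```text
t 16.8833 err along -0.21 into -0.04 up -0.17 mm F [-1.35 -0.16 -0.14] M [0.147 0.45  0.031]
x end 64.30000000000001
[[0.001, 0.001, -0.0, -0.09, -0.19, 0.03, 0.5], [0.001, 0.001, -0.0, -0.19, -0.38, 0.05, 0.5], [0.001, 0.001, -0.0, -0.29, -0.56, 0.08, 0.5], [0.001, 0.001, -0.0, -0.39, -0.74, 0.11, 0.5], [0.001, 0.001, -0.0, -0.49, -0.92, 0.13, 0.5], [0.001, 0.001, -0.0, -0.59, -1.11, 0.16, 0.5], [0.001, 0.001, -0.0, -0.69, -1.29, 0.19, 0.5], [0.001, 0.001, -0.0, -0.79, -1.47, 0.21, 0.5], [0.001, 0.001, -0.0, -0.89, -1.65, 0.24, 0.5], [0.001, 0.001, -0.0, -0.99, -1.84, 0.27, 0.5]]
```

```bash
python3 rows.py 43.1 2.1 10 4.5 -0.9
```

```text
t 16.8833 err along -0.01 into -0.04 up -0.17 mm F [-1.35 -0.16 -0.14] M [0.147 0.45  0.031]
x end 64.10000000000001
[[0.001, 0.001, -0.0, -0.03, -0.18, 0.04, 0.5], [0.001, 0.001, -0.0, -0.13, -0.36, 0.07, 0.5], [0.001, 0.001, -0.0, -0.23, -0.54, 0.1, 0.5], [0.001, 0.001, -0.0, -0.33, -0.72, 0.12, 0.5], [0.001, 0.001, -0.0, -0.43, -0.91, 0.15, 0.5], [0.001, 0.001, -0.0, -0.53, -1.09, 0.18, 0.5], [0.001, 0.001, -0.0, -0.63, -1.27, 0.2, 0.5], [0.001, 0.001, -0.0, -0.73, -1.45, 0.23, 0.5], [0.001, 0.001, -0.0, -0.83, -1.64, 0.26, 0.5], [0.001, 0.001, -0.0, -0.93, -1.82, 0.28, 0.5]]
```

Emit:
carry_out(commands=[[[0,0,0,-0.06,-0.18,0.04,0.5],[0,0,0,-0.14,-0.36,0.07,0.5],[0,0,0,-0.23,-0.54,0.1,0.5],[0,0,0,-0.33,-0.72,0.12,0.5],[0,0,0,-0.43,-0.91,0.15,0.5],[0,0,0,-0.53,-1.09,0.18,0.5],[0,0,0,-0.63,-1.27,0.2,0.5],[0,0,0,-0.73,-1.45,0.23,0.5],[0,0,0,-0.83,-1.64,0.26,0.5],[0,0,0,-0.93,-1.82,0.28,0.5]]])

```text
clock: 17.72
tool_pos: [0.467, 0.0594, 0.088]
eef_rot: [0.043, 0.99, -0.005, 0.131]
contact_force: [-1.1, 0.9, 0.3]
opening: 0.2
```

```bash
python3 rows.py 64.1 2.1 10 4.5 -0.9; python3 look.py 10
```

```text
t 17.7167 err along -0.35 into -0.46 up -0.44 mm F [-0.93  1.21  1.67] M [0.156 0.082 0.109]
x end 85.09999999999994
[[0.001, 0.001, -0.0, -0.09, -0.18, 0.03, 0.5], [0.001, 0.001, -0.0, -0.19, -0.37, 0.06, 0.5], [0.001, 0.001, -0.0, -0.29, -0.55, 0.08, 0.5], [0.001, 0.001, -0.0, -0.39, -0.73, 0.11, 0.5], [0.001, 0.001, -0.0, -0.49, -0.91, 0.14, 0.5], [0.001, 0.001, -0.0, -0.59, -1.1, 0.16, 0.5], [0.001, 0.001, -0.0, -0.69, -1.28, 0.19, 0.5], [0.001, 0.001, -0.0, -0.79, -1.46, 0.22, 0.5], [0.001, 0.001, -0.0, -0.89, -1.65, 0.24, 0.5], [0.001, 0.001, -0.0, -0.99, -1.83, 0.27, 0.5]]
17.7167 [0.46702868 0.05937688 0.08799835] [ 0.0433  0.9904 -0.0053  0.131 ] [-0.045  0.815 -0.397  2.377  2.158  0.462 -0.967] F [-1.09  0.85  0.3 ] M [0.205 0.399 0.102] 17.59253653183221
```

View pics/scene10.png

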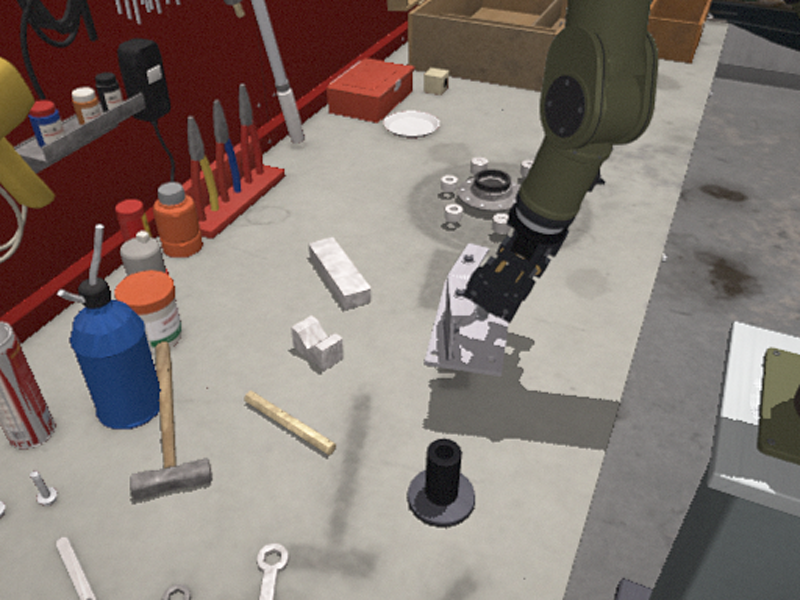

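View pics/top10.png

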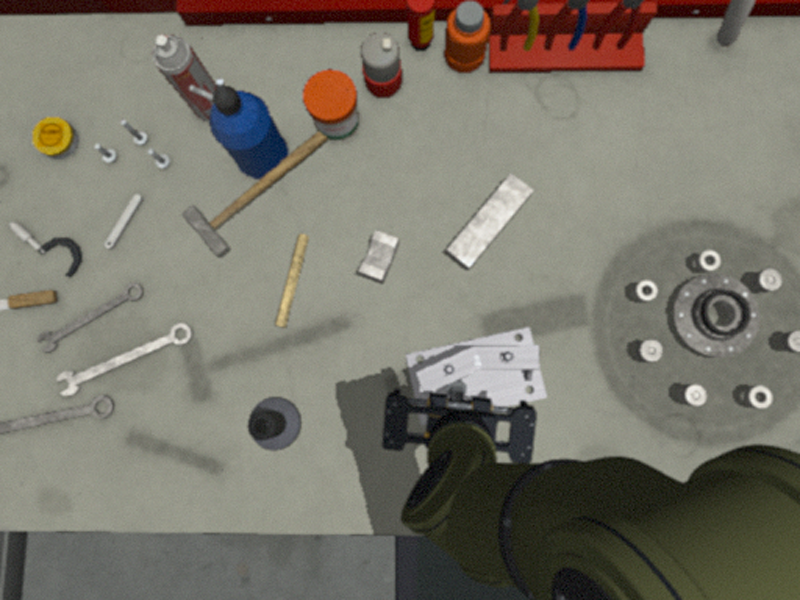

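The top view shows the bracket unmoved, with its plate corners at (407,352) and (545,400). The pen is at mid-leg and the moment balance is good. Carrying on to the bend.

```bash
python3 rows.py 63.8 2.1 10 4.5 -0.6
```

```text
t 17.8167 err along 0.53 into -0.52 up -0.37 mm F [ 0.09 -0.01  1.42] M [ 0.011 -0.031 -0.013]
x end 84.79999999999994
[[-0.0, 0.002, -0.001, -0.09, -0.12, 0.01, 0.5], [-0.0, 0.002, -0.001, -0.19, -0.3, 0.04, 0.5], [-0.0, 0.002, -0.001, -0.29, -0.48, 0.07, 0.5], [-0.0, 0.002, -0.001, -0.39, -0.66, 0.09, 0.5], [-0.0, 0.002, -0.001, -0.49, -0.85, 0.12, 0.5], [-0.0, 0.002, -0.001, -0.59, -1.03, 0.15, 0.5], [-0.0, 0.002, -0.001, -0.69, -1.21, 0.17, 0.5], [-0.0, 0.002, -0.001, -0.79, -1.39, 0.2, 0.5], [-0.0, 0.002, -0.001, -0.89, -1.58, 0.23, 0.5], [-0.0, 0.002, -0.001, -0.99, -1.76, 0.26, 0.5]]
```

Emit:
carry_out(commands=[[[0,0.001,0,-0.11,-0.16,0,0.5],[0,0.001,0,-0.22,-0.34,0.03,0.5],[0,0.001,0,-0.32,-0.52,0.06,0.5],[0,0.001,0,-0.42,-0.7,0.08,0.5],[0,0.001,0,-0.52,-0.89,0.11,0.5],[0,0.001,0,-0.62,-1.07,0.14,0.5],[0,0.001,0,-0.72,-1.25,0.16,0.5],[0,0.001,0,-0.82,-1.43,0.19,0.5],[0,0.001,0,-0.92,-1.62,0.22,0.5],[0,0.001,0,-1.02,-1.8,0.25,0.5]]])

```text
clock: 18.65
tool_pos: [0.4758, 0.0405, 0.0882]
eef_rot: [0.043, 0.991, -0.005, 0.13]
contact_force: [0.3, 1.2, -1.0]
opening: 0.204
```

```bash
python3 rows.py 85.2 2.0 10 4.5 -0.3
```

```text
t 18.65 err along -0.67 into -0.41 up -0.32 mm F [0.46 1.57 0.4 ] M [0.135 0.023 0.083]
x end 108.18
[[0.001, -0.0, -0.0, -0.14, -0.21, 0.02, 0.5], [0.001, -0.0, -0.0, -0.21, -0.39, 0.04, 0.5], [0.001, -0.0, -0.0, -0.23, -0.59, 0.05, 0.5], [0.001, -0.0, -0.0, -0.25, -0.79, 0.05, 0.5], [0.001, -0.0, -0.0, -0.27, -0.99, 0.06, 0.5], [0.001, -0.0, -0.0, -0.28, -1.19, 0.06, 0.5], [0.001, -0.0, -0.0, -0.3, -1.38, 0.07, 0.5], [0.001, -0.0, -0.0, -0.32, -1.58, 0.07, 0.5], [0.001, -0.0, -0.0, -0.34, -1.78, 0.08, 0.5], [0.001, -0.0, -0.0, -0.36, -1.98, 0.08, 0.5]]
```

Emit:
carry_out(commands=[[[0.001,0,0,-0.15,-0.2,0.01,0.5],[0.001,0,0,-0.23,-0.39,0.03,0.5],[0.001,0,0,-0.26,-0.59,0.04,0.5],[0.001,0,0,-0.28,-0.79,0.04,0.5],[0.001,0,0,-0.3,-0.99,0.05,0.5],[0.001,0,0,-0.31,-1.19,0.05,0.5],[0.001,0,0,-0.33,-1.39,0.06,0.5],[0.001,0,0,-0.35,-1.59,0.06,0.5],[0.001,0,0,-0.37,-1.8,0.07,0.5],[0.001,0,0,-0.39,-2.01,0.07,0.5]]])

```text
clock: 19.48
tool_pos: [0.478, 0.0201, 0.0885]
eef_rot: [0.043, 0.99, -0.006, 0.13]
contact_force: [-0.5, 1.0, -0.6]
opening: 0.203
```

```bash
python3 rows.py 108.2 2.1 10 4.5 0
```

```text
t 19.4833 err along 0.30 into 0.05 up 0.05 mm F [-0.34  1.35  0.75] M [ 0.227 -0.015  0.171]
x end 129.19999999999996
[[-0.0, 0.0, -0.0, -0.01, -0.18, 0.01, 0.5], [-0.0, 0.0, -0.0, -0.03, -0.39, 0.01, 0.5], [-0.0, 0.0, -0.0, -0.05, -0.6, 0.02, 0.5], [-0.0, 0.0, -0.0, -0.07, -0.81, 0.02, 0.5], [-0.0, 0.0, -0.0, -0.09, -1.02, 0.03, 0.5], [-0.0, 0.0, -0.0, -0.11, -1.23, 0.03, 0.5], [-0.0, 0.0, -0.0, -0.13, -1.44, 0.04, 0.5], [-0.0, 0.0, -0.0, -0.15, -1.65, 0.04, 0.5], [-0.0, 0.0, -0.0, -0.17, -1.85, 0.05, 0.5], [-0.0, 0.0, -0.0, -0.19, -2.06, 0.06, 0.5]]
```

Emit:
carry_out(commands=[[[0,0,0,-0.04,-0.19,0,0.5],[0,0,0,-0.08,-0.39,0,0.5],[0,0,0,-0.11,-0.6,0,0.5],[0,0,0,-0.14,-0.81,0,0.5],[0,0,0,-0.16,-1.02,0.01,0.5],[0,0,0,-0.18,-1.23,0.01,0.5],[0,0,0,-0.2,-1.44,0.02,0.5],[0,0,0,-0.22,-1.65,0.02,0.5],[0,0,0,-0.24,-1.85,0.03,0.5],[0,0,0,-0.26,-2.06,0.04,0.5]]])

```text
clock: 20.32
tool_pos: [0.4786, -0.0006, 0.0888]
eef_rot: [0.043, 0.991, -0.006, 0.13]
contact_force: [-0.3, 1.6, -0.9]
opening: 0.201
```

```bash
python3 rows.py 129.2 2.1 10 4.5 0.7
```

```text
t 20.3167 err along -0.04 into 0.38 up 0.23 mm F [-0.14  1.93  0.52] M [0.267 0.241 0.166]
x end 150.19999999999993
[[-0.0, -0.0, -0.0, -0.04, -0.22, -0.01, 0.5], [-0.0, -0.0, -0.0, -0.06, -0.43, -0.0, 0.5], [-0.0, -0.0, -0.0, -0.08, -0.64, 0.0, 0.5], [-0.0, -0.0, -0.0, -0.1, -0.84, 0.01, 0.5], [-0.0, -0.0, -0.0, -0.12, -1.05, 0.01, 0.5], [-0.0, -0.0, -0.0, -0.14, -1.26, 0.02, 0.5], [-0.0, -0.0, -0.0, -0.16, -1.47, 0.02, 0.5], [-0.0, -0.0, -0.0, -0.18, -1.68, 0.03, 0.5], [-0.0, -0.0, -0.0, -0.2, -1.89, 0.04, 0.5], [-0.0, -0.0, -0.0, -0.22, -2.1, 0.04, 0.5]]
```

Emit:
carry_out(commands=[[[0,0,0,-0.02,-0.21,0,0.5],[0,0,0,-0.04,-0.42,0,0.5],[0,0,0,-0.06,-0.63,0.01,0.5],[0,0,0,-0.08,-0.84,0.01,0.5],[0,0,0,-0.1,-1.05,0.02,0.5],[0,0,0,-0.12,-1.26,0.02,0.5],[0,0,0,-0.14,-1.47,0.03,0.5],[0,0,0,-0.16,-1.68,0.03,0.5],[0,0,0,-0.18,-1.89,0.04,0.5],[0,0,0,-0.2,-2.1,0.04,0.5]]])

```text
clock: 21.15
tool_pos: [0.4788, -0.0217, 0.0889]
eef_rot: [0.043, 0.991, -0.006, 0.13]
contact_force: [-1.4, 1.0, -1.1]
opening: 0.202
```

```bash
python3 rows.py 150.2 1.9 6 4.5 0.45
```

```text
t 21.15 err along 0.11 into 0.40 up 0.37 mm F [-1.24  1.34  0.24] M [0.296 0.343 0.119]
x end 161.60000000000002
[[-0.0, -0.0, -0.0, -0.01, -0.18, 0.01, 0.5], [-0.0, -0.0, -0.0, -0.03, -0.37, 0.02, 0.5], [-0.0, -0.0, -0.0, -0.04, -0.56, 0.02, 0.5], [-0.0, -0.0, -0.0, -0.06, -0.75, 0.03, 0.5], [-0.0, -0.0, -0.0, -0.08, -0.94, 0.03, 0.5], [-0.0, -0.0, -0.0, -0.1, -1.13, 0.04, 0.5]]
```

Emit:
carry_out(commands=[[[0,0,0,-0.01,-0.19,0.01,0.5],[0,0,0,-0.02,-0.38,0.02,0.5],[0,0,0,-0.03,-0.57,0.02,0.5],[0,0,0,-0.05,-0.76,0.03,0.5],[0,0,0,-0.07,-0.95,0.03,0.5],[0,0,0,-0.09,-1.14,0.04,0.5],[0,0,0,-0.1,-1.32,0.04,0.5]]])

```text
clock: 21.73
tool_pos: [0.4788, -0.0349, 0.0888]
eef_rot: [0.043, 0.991, -0.006, 0.13]
contact_force: [-1.3, 1.0, -1.2]
opening: 0.201
```

```bash
python3 rows.py 163.4 1.5 3 4.5 0.45
```

```text
t 21.7333 err along 0.16 into 0.32 up 0.30 mm F [-1.14  1.38  0.18] M [0.304 0.337 0.087]
x end 167.9
[[-0.0, -0.0, -0.0, -0.01, -0.14, 0.01, 0.5], [-0.0, -0.0, -0.0, -0.03, -0.29, 0.01, 0.5], [-0.0, -0.0, -0.0, -0.04, -0.44, 0.02, 0.5]]
```

Mx is steady at 0.30 with no gusset contact yet. I'll advance in short steps and watch for a jump.

Emit:
carry_out(commands=[[[0,0,0,-0.01,-0.15,0.01,0.5],[0,0,0,-0.02,-0.3,0.01,0.5]]])

```text
clock: 21.9
tool_pos: [0.4789, -0.0379, 0.0888]
eef_rot: [0.043, 0.99, -0.006, 0.13]
contact_force: [-1.6, 2.0, -0.6]
opening: 0.202
```

```bash
python3 rows.py 166.5 1.5 2 4.5 0.45
```

```text
t 21.9 err along 0.05 into 0.32 up 0.30 mm F [-1.48  2.38  0.75] M [0.293 0.27  0.142]
x end 169.5
[[-0.0, 0.0, -0.0, -0.02, -0.15, 0.01, 0.5], [-0.0, 0.0, -0.0, -0.03, -0.3, 0.01, 0.5]]
```

Emit:
carry_out(commands=[[[0,0,0,-0.01,-0.15,0,0.5]]])

```text
clock: 21.98
tool_pos: [0.4788, -0.0394, 0.0888]
eef_rot: [0.043, 0.99, -0.006, 0.13]
contact_force: [-1.8, 1.5, -0.7]
opening: 0.204
```

```bash
python3 rows.py 168 1.5 2 4.5 0.45
```

```text
t 21.9833 err along 0.02 into 0.27 up 0.32 mm F [-1.62  1.85  0.7 ] M [0.28  0.304 0.171]
x end 171.0
[[-0.0, 0.0, -0.0, -0.02, -0.15, 0.01, 0.5], [-0.0, 0.0, -0.0, -0.04, -0.3, 0.01, 0.5]]
```

Emit:
carry_out(commands=[[[0,0,0,-0.01,-0.15,0,0.5]]])

```text
clock: 22.07
tool_pos: [0.4788, -0.0409, 0.0888]
eef_rot: [0.043, 0.99, -0.006, 0.13]
contact_force: [-0.9, 0.3, -1.5]
opening: 0.203
```

```bash
python3 rows.py 169.5 1.5 2 4.5 0.45
```

```text
t 22.0667 err along 0.02 into 0.18 up 0.33 mm F [-0.72  0.63 -0.15] M [0.301 0.252 0.105]
x end 172.5
[[-0.0, -0.0, -0.0, -0.03, -0.15, 0.01, 0.5], [-0.0, -0.0, -0.0, -0.04, -0.3, 0.02, 0.5]]
```

Emit:
carry_out(commands=[[[0,0,0,-0.01,-0.15,0,0.5]]])

```text
clock: 22.15
tool_pos: [0.4789, -0.0417, 0.0889]
eef_rot: [0.043, 0.991, -0.005, 0.13]
contact_force: [0.1, 3.1, 0.3]
opening: 0.203
```

```bash
python3 rows.py 171 1.5 2 4.5 0.45
```

```text
t 22.15 err along -0.83 into 0.35 up 0.44 mm F [0.23 3.47 1.63] M [0.943 0.038 0.41 ]
x end 174.0
[[0.001, 0.0, 0.001, -0.02, -0.22, 0.02, 0.5], [0.001, 0.0, 0.001, -0.03, -0.37, 0.03, 0.5]]
```

Mx jumped from 0.30 to 0.94 and Fy to about 3.5 N, so the ball is against the gusset. I'll hold briefly, then withdraw along the pen's axis.

Emit:
carry_out(commands=[[[0,0,0,0,0.03,0,0.5],[0,0,0,0,0.03,0,0.5]]])

```text
clock: 22.32
tool_pos: [0.4788, -0.0414, 0.0889]
eef_rot: [0.043, 0.991, -0.005, 0.13]
contact_force: [-0.1, 3.0, -1.2]
opening: 0.2
```

```bash
python3 rows.py 171 1.5 1 4.5 0.45
```

```text
t 22.3167 err along -1.08 into 0.29 up 0.41 mm F [0.09 3.33 0.2 ] M [0.677 0.12  0.25 ]
x end 172.5
[[0.001, 0.0, 0.0, -0.03, -0.25, 0.02, 0.5]]
```

Emit:
carry_out(commands=[[[0,0,0,0.15,0.05,-0.37,0.5],[0,0,0,0.4,0.1,-1,0.5],[0,0,0,0.75,0.15,-1.9,0.5],[0,0,0,1.12,0.2,-2.8,0.5],[0,0,0,1.5,0.3,-3.7,0.5],[0,0,0,1.87,0.3,-4.6,0.5],[0,0,0,2.1,0.3,-5.2,0.5],[0,0,0,2.1,0.3,-5.2,0.5]]])

```text
clock: 22.98
tool_pos: [0.4446, -0.0362, 0.1349]
eef_rot: [0.043, 0.99, -0.006, 0.131]
contact_force: [-0.1, -0.7, -0.2]
opening: 0.2
```

```bash
python3 look.py 11; python3 - <<'E'
from go import *
from plant import r
s=r.get_state(); g=np.load("grasp.npz")
Rh=R.from_quat(g["er"]); print("fit now ball",ballof(s)); 
# intermediate: high midpoint, then above holster
p1=g["tp"]+[0,0,.125]; print(mv(s,p1,Rh).round(3)); print((R.from_quat(s["eef_rot"]).inv()).apply([0,0,.05])*100)
E
python3 ov.py 11 280 160 60 60 10 scene 1.4
```

```text
22.9833 [ 0.44456287 -0.03617256  0.13494855] [ 0.0432  0.9905 -0.0061  0.1308] [ 0.158  0.681 -0.329  2.432  2.262  0.323 -0.845] F [-0.11 -0.66 -0.23] M [0.077 0.384 0.044] 17.577517094712245
fit now ball [ 0.50899507 -0.04138601  0.05702245]
[ 2.8000e-02  6.3400e-01 -4.7900e-01  1.1300e+00  3.6550e+01 -1.2162e+01]
[-1.29915998e+00 -2.60818525e-03 -4.82826848e+00]
[[330.48833262 161.78946588]
 [313.97926593 174.05812797]] [ 0.50715617 -0.04171149  0.0578842 ] 1.1116973323180197
```

View pics/scene11.png

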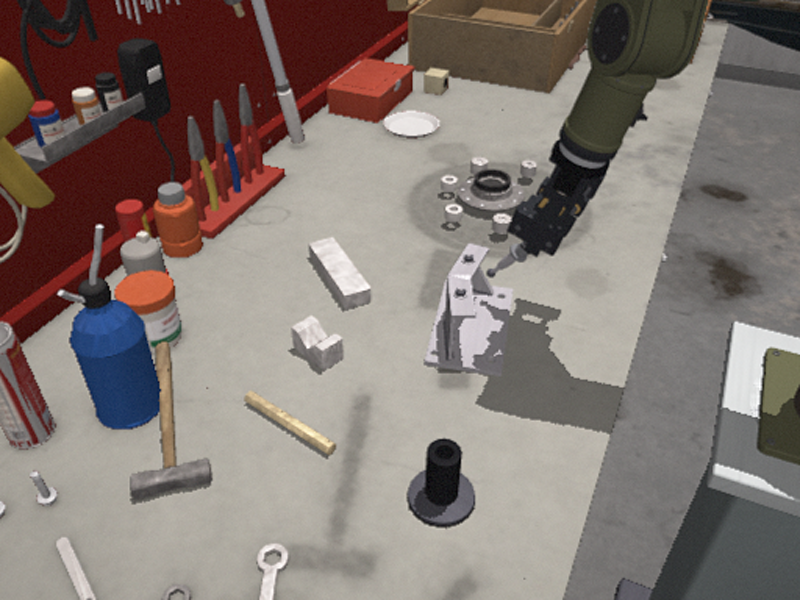

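View pics/ov11scene.png

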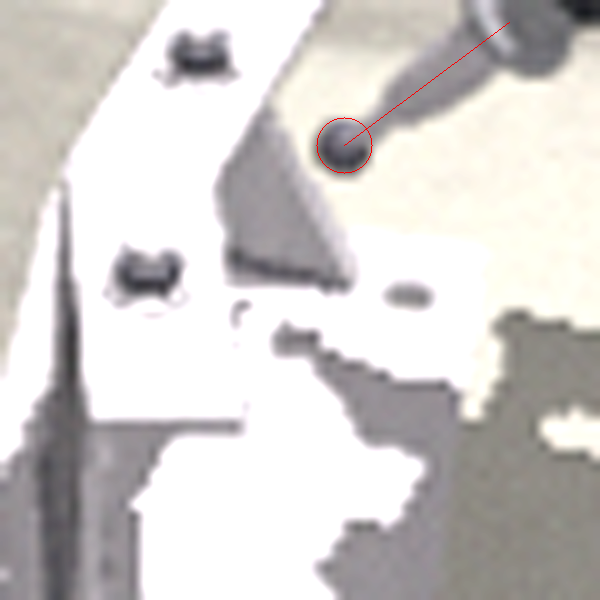

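The scene view shows the ball free at about (490,272), the bracket in place and the bystanders unmoved. Raising straight up first, to clear the flange.

Emit:
carry_out(commands=[[[0,0,0,-0.6,0,-2.2,0.5],[0,0,0,-1.3,0,-4.8,0.5],[0,0,0,-1.9,0,-7,0.5],[0,0,0,-2.1,0,-7.7,0.5],[0,0,0,-2.1,0,-7.7,0.5]]])

```text
clock: 23.5
tool_pos: [0.4501, -0.0395, 0.2012]
eef_rot: [0.044, 0.989, -0.011, 0.138]
contact_force: [0.1, -0.2, -1.6]
opening: 0.204
```

```bash
python3 - <<'E'
from go import *
from plant import r
s=r.get_state(); g=np.load("grasp.npz")
Rh=R.from_quat(g["er"]); print(s["tool_pos"],"ball",ballof(s)); 
p1=g["tp"]+[0,0,.125]; m=mv(s,p1,Rh);print(m.round(3))
E
```

```text
[ 0.45013786 -0.03947598  0.20118838] ball [ 0.51447332 -0.04570352  0.12505802]
[ 1.6000e-02  6.4600e-01 -4.8300e-01  3.2660e+00  3.6787e+01 -6.2050e+00]
```

Emit:
carry_out(commands=[[[0.002,0.05,-0.04,0.3,3.4,-0.9,0.5],[0.003,0.11,-0.085,0.65,7,-1.7,0.5],[0.005,0.18,-0.135,1,10.7,-2.4,0.5],[0.007,0.25,-0.185,1.35,14.4,-3,0.5],[0.008,0.32,-0.235,1.7,18.1,-3.6,0.5],[0.01,0.385,-0.285,2,21.8,-4.2,0.5],[0.012,0.45,-0.335,2.3,25.5,-4.8,0.5],[0.013,0.52,-0.385,2.6,29.2,-5.3,0.5],[0.015,0.585,-0.435,2.95,33,-5.8,0.5],[0.016,0.646,-0.483,3.27,36.5,-6.2,0.5]]])

```text
clock: 24.33
tool_pos: [0.4387, 0.2601, 0.2409]
eef_rot: [-0.187, 0.963, -0.035, -0.19]
contact_force: [1.2, 0.1, -1.3]
opening: 0.202
```

Emit:
carry_out(commands=[[[0,0,0,0,0,0,0.5],[0,0,0,0,0,0,0.5],[0,0,0,0,0,0,0.5]]])

```text
clock: 24.58
tool_pos: [0.438, 0.2578, 0.2404]
eef_rot: [-0.187, 0.963, -0.036, -0.188]
contact_force: [0.2, -1.2, -1.2]
opening: 0.204
```

```bash
python3 - <<'E'
from go import *
from plant import r
s=r.get_state(); g=np.load("grasp.npz")
Rh=R.from_quat(g["er"]); print(s["tool_pos"],s["q"].round(2)); 
for z in(.12,.08):
  m=mv(s,g["tp"]+[0,0,z],Rh);print(m.round(4))
E
```

```text
[0.43798461 0.25784253 0.24044599] [-0.17  0.82 -0.78  1.57  0.38  1.32  0.92]
[ 1.0000e-04 -2.0000e-03 -3.0000e-04 -2.2215e+00  6.9529e+00 -1.2156e+00]
[ 1.0000e-04 -2.0000e-03 -3.0000e-04 -3.7261e+00  6.9524e+00  2.4907e+00]
```

Emit:
carry_out(commands=[[[0,0,0,-1.1,3.4,-0.6,0.5],[0,-0.002,0,-2.2,6.6,-1.2,0.5],[0,-0.002,0,-2.22,6.95,-1.2,0.5],[0,-0.002,0,-2.22,6.95,-1.2,0.5],[0,-0.002,0,-2.22,6.95,-1.2,0.5],[0,-0.002,0,-2.22,6.95,-1.2,0.5]]])

```text
clock: 25.08
tool_pos: [0.4362, 0.3298, 0.2441]
eef_rot: [-0.186, 0.964, -0.037, -0.187]
contact_force: [0.9, -0.3, -1.4]
opening: 0.203
```

```bash
python3 look.py 12; python3 - <<'E'
from go import *
from plant import r
s=r.get_state(); g=np.load("grasp.npz")
Rh=R.from_quat(g["er"]); print(s["tool_pos"]-g["tp"]); 
for z in(.078,.0):
  m=mv(s,g["tp"]+[0,0,z],Rh);print(m.round(4))
E
python3 ov.py 12 268 228 36 48 12 scene 1.6
```

```text
25.0833 [0.43622417 0.32979682 0.24408927] [-0.1857  0.964  -0.0366 -0.1866] [-0.293  0.863 -0.771  1.452  0.362  1.369  0.856] F [ 0.87 -0.34 -1.41] M [ 0.182 -0.363  0.014] 17.84915231282763
[ 0.00082502 -0.00133474  0.12086214]
[ 7.0000e-04  1.3000e-03 -2.8000e-03 -1.5743e+00  1.5570e-01  3.9867e+00]
[ 7.00000e-04  1.30000e-03 -2.80000e-03 -4.48470e+00  1.57700e-01
  1.12234e+01]
[[287.16418289 237.47275147]
 [285.30074131 263.70416591]] [0.43986209 0.33111637 0.14472861] 0.7716220793700022
```

View pics/ov12scene.png

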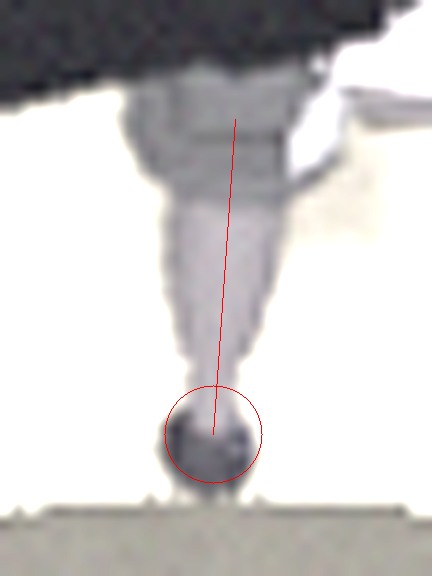

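The offset between ball and prediction, about (-5, +15) zoomed pixels, matches what I saw just after drawing, so the pen hasn't shifted in the grip. Descending to just above the rim.

Emit:
carry_out(commands=[[[0.001,0.001,-0.003,-0.5,0.15,1.3,0.5],[0.001,0.001,-0.003,-1.1,0.15,2.8,0.5],[0.001,0.001,-0.003,-1.57,0.15,3.98,0.5],[0.001,0.001,-0.003,-1.57,0.15,3.98,0.5],[0.001,0.001,-0.003,-1.57,0.15,3.98,0.5],[0.001,0.001,-0.003,-1.57,0.15,3.98,0.5]]])

```text
clock: 25.68
tool_pos: [0.4344, 0.3341, 0.2017]
eef_rot: [-0.189, 0.963, -0.035, -0.187]
contact_force: [-0.6, -1.0, -0.8]
opening: 0.2
```

```bash
cat > hs.py <<'E'
from go import *
from plant import r
s=r.get_state(); g=np.load("grasp.npz")
Rh=R.from_quat(g["er"]); print(s["clock"],(s["tool_pos"]-g["tp"])*1e3,s["contact_force"].round(2),s["moment"].round(3)); 
for z in(0.01,.0):
  m=mv(s,g["tp"]+[0,0,z],Rh);print(m.round(4))
E
python3 hs.py
```

```text
25.6833 [-0.85998378  2.41552501 78.36307329] [-0.56 -1.   -0.75] [ 0.244 -0.429  0.005]
[ 1.0000e-03  5.0000e-04  3.4000e-03 -2.5448e+00 -2.7270e-01  6.3443e+00]
[ 1.0000e-03  5.0000e-04  3.4000e-03 -2.9187e+00 -2.7520e-01  7.2718e+00]
```

Emit:
carry_out(commands=[[[0.001,0,0.002,-0.02,-0.18,0.04,0.5],[0.001,0,0.002,-0.02,-0.18,0.04,0.5],[0.001,0,0.002,-0.02,-0.18,0.04,0.5]]])

```text
clock: 25.93
tool_pos: [0.4354, 0.3324, 0.2016]
eef_rot: [-0.188, 0.964, -0.036, -0.186]
contact_force: [0.2, 0.5, -0.7]
opening: 0.2
```

```bash
python3 hs.py
```

```text
25.9333 [ 0.10361377  0.68215371 78.21403272] [ 0.21  0.53 -0.66] [ 0.234 -0.392 -0.023]
[-2.0000e-04  1.5000e-03  1.1000e-03 -2.5114e+00 -6.2200e-02  6.3424e+00]
[-2.0000e-04  1.5000e-03  1.1000e-03 -2.8843e+00 -6.2600e-02  7.2702e+00]
```

Within 0.7 mm. I'll descend slowly in two stages.

Emit:
carry_out(commands=[[[0,0.001,0.001,-0.17,-0.06,0.46,0.5],[0,0.001,0.001,-0.35,-0.06,0.92,0.5],[0,0.001,0.001,-0.53,-0.06,1.38,0.5],[0,0.001,0.001,-0.72,-0.06,1.85,0.5],[0,0.001,0.001,-0.9,-0.06,2.3,0.5],[0,0.001,0.001,-1.08,-0.06,2.76,0.5],[0,0.001,0.001,-1.08,-0.06,2.76,0.5]]])

```text
clock: 26.52
tool_pos: [0.4347, 0.3311, 0.1702]
eef_rot: [-0.187, 0.963, -0.037, -0.188]
contact_force: [0.9, -0.1, -1.5]
opening: 0.202
```

```bash
python3 hs.py
```

```text
26.5167 [-0.5701109  -0.62722214 46.87621169] [ 0.86 -0.14 -1.45] [ 0.203 -0.351  0.009]
[-1.2000e-03 -2.3000e-03  2.0000e-04 -1.4588e+00  3.9700e-02  3.3876e+00]
[-1.2000e-03 -2.3000e-03  2.0000e-04 -1.8352e+00  4.0500e-02  4.3141e+00]
```

Emit:
carry_out(commands=[[[0,-0.001,0,-0.25,0.03,0.5,0.5],[-0.001,-0.002,0,-0.45,0.03,1,0.5],[-0.001,-0.002,0,-0.68,0.03,1.55,0.5],[-0.001,-0.002,0,-0.9,0.03,2.05,0.5],[-0.001,-0.002,0,-1.12,0.03,2.55,0.5],[-0.001,-0.002,0,-1.35,0.03,3.1,0.5],[-0.001,-0.002,0,-1.5,0.03,3.5,0.5],[-0.001,-0.002,0,-1.5,0.03,3.5,0.5],[-0.001,-0.002,0,-1.5,0.03,3.5,0.5]]])

```text
clock: 27.27
tool_pos: [0.4355, 0.332, 0.1331]
eef_rot: [-0.187, 0.964, -0.036, -0.187]
contact_force: [-0.2, -0.9, -2.1]
opening: 0.202
```

```bash
python3 hs.py
```

```text
27.2667 [0.22504745 0.310357   9.70626354] [-0.24 -0.86 -2.09] [-0.045 -0.282  0.061]
[ 0.0003  0.0008  0.0003  0.0411 -0.0203 -0.0151]
[ 3.000e-04  8.000e-04  3.000e-04 -3.325e-01 -2.090e-02  9.125e-01]
```

Emit:
carry_out(commands=[[[0,0,0,-0.1,-0.02,0.25,0.5],[0,0,0,-0.2,-0.02,0.5,0.5],[0,0,0,-0.29,-0.02,0.77,0.5],[0,0,0,-0.33,-0.02,0.9,0.5],[0,0,0,-0.33,-0.02,0.9,0.5],[0,0,0,-0.33,-0.02,0.9,0.5]]])

```text
clock: 27.77
tool_pos: [0.4355, 0.3319, 0.1236]
eef_rot: [-0.187, 0.964, -0.036, -0.186]
contact_force: [0.6, -0.9, -1.9]
opening: 0.202
```

```bash
python3 hs.py
```

```text
27.7667 [0.23417062 0.19705352 0.28272451] [ 0.64 -0.9  -1.92] [-0.045 -0.348  0.032]
[ 6.000e-04  1.500e-03  4.000e-04  3.893e-01 -8.700e-03 -8.908e-01]
[ 0.0006  0.0015  0.0004  0.0165 -0.0095  0.0371]
```

Emit:
carry_out(commands=[[[0,0,0,0,0,0,6],[0,0,0,0,0,0,6],[0,0,0,0,0,0,6],[0,0,0,0,0,0,6],[0,0,0,0,0,0,6],[0,0,0,0,0,0,6]]], force=15)

```text
clock: 28.27
tool_pos: [0.4355, 0.3321, 0.1239]
eef_rot: [-0.187, 0.964, -0.036, -0.186]
contact_force: [-0.5, 0.5, -0.2]
opening: 0.631
```

Emit:
carry_out(commands=[[[0,0,0,0,0,-1,6],[0,0,0,0,0,-3,6],[0,0,0,0,0,-5,6],[0,0,0,0,0,-7,6],[0,0,0,0,0,-9,6],[0,0,0,0,0,-11,6],[0,0,0,0,0,-13,6],[0,0,0,0,0,-13,6],[0,0,0,0,0,-13,6]]])

```text
clock: 29.02
tool_pos: [0.4809, 0.3506, 0.2455]
eef_rot: [-0.187, 0.964, -0.035, -0.185]
contact_force: [-0.6, -0.4, 0.3]
opening: 0.677
```

```bash
python3 look.py 13
```

```text
29.0167 [0.48088972 0.35060616 0.24545368] [-0.1873  0.964  -0.0351 -0.1855] [-0.322  0.921 -0.752  1.279  0.378  1.47   0.908] F [-0.61 -0.44  0.33] M [ 0.144 -0.279  0.042] 59.61313618313291
```

View pics/scene13.png

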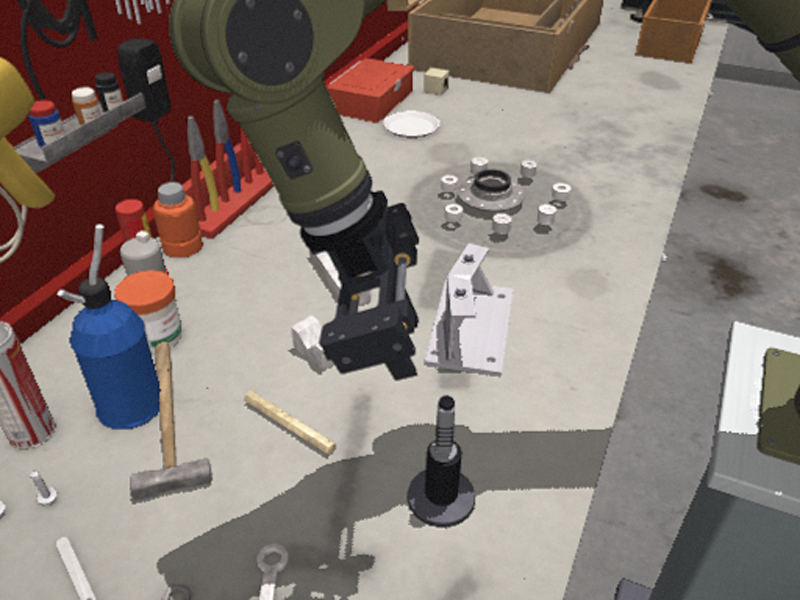

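The scene view shows the pen back in the holster, with its cap at (446,402) as at the start. I'll compare it, the bracket and the bystanders numerically with the first images.

```bash
python3 - <<'E'
from h import *
a=cam("scene")["pixels"].astype(np.float32).mean(2); b=np.load("scene13.npz")["pixels"].astype(np.float32).mean(2)
ta=cam("top")["pixels"].astype(np.float32).mean(2); tb=np.load("top13.npz")["pixels"].astype(np.float32).mean(2)
w=lambda im,x,y,ww,h:np.ascontiguousarray(im[y:y+h,x:x+ww])
for nm,A,B,box in(("bracket scene",a,b,(265,150,70,85)),("bracket flange",a,b,(284,152,32,52)),("pen cap scene",a,b,(276,250,20,22)),("pen collar",a,b,(272,270,26,30)),("drift scene",a,b,(150,245,70,50)),("bracket top",ta,tb,(252,200,105,75)),("vee top",ta,tb,(222,140,40,45)),("parallel top",ta,tb,(280,105,65,70)),("drift top",ta,tb,(170,145,35,70))):
    s,resp=cv2.phaseCorrelate(w(A,*box),w(B,*box)); print(nm,np.round(s,2),round(resp,2),"meandiff",np.abs(w(A,*box)-w(B,*box)).mean().round(1))
o=[]
for im in("scene","scene13"):
    p=np.load(im+".npz")["pixels"][248:305,262:305,::-1]; o.append(np.clip(cv2.resize(p,None,fx=9,fy=9,interpolation=cv2.INTER_CUBIC)*1.6,0,255).astype(np.uint8))
cv2.imwrite("pics/pend.png",np.hstack(o))
E
```

```text
bracket scene [ 0.02 -0.01] 0.88 meandiff 27.8
bracket flange [-0.04  0.05] 1.01 meandiff 26.6
pen cap scene [-0.86  0.08] 1.05 meandiff 27.0
pen collar [ 0.05 -0.38] 0.71 meandiff 29.9
drift scene [-0.04  0.  ] 0.97 meandiff 27.7
bracket top [-0.19  0.52] 0.69 meandiff 33.4
vee top [0.19 0.43] 0.97 meandiff 24.1
parallel top [0.07 0.05] 0.95 meandiff 24.8
drift top [-0.17 -0.69] 0.35 meandiff 26.9
```

View pics/pend.png

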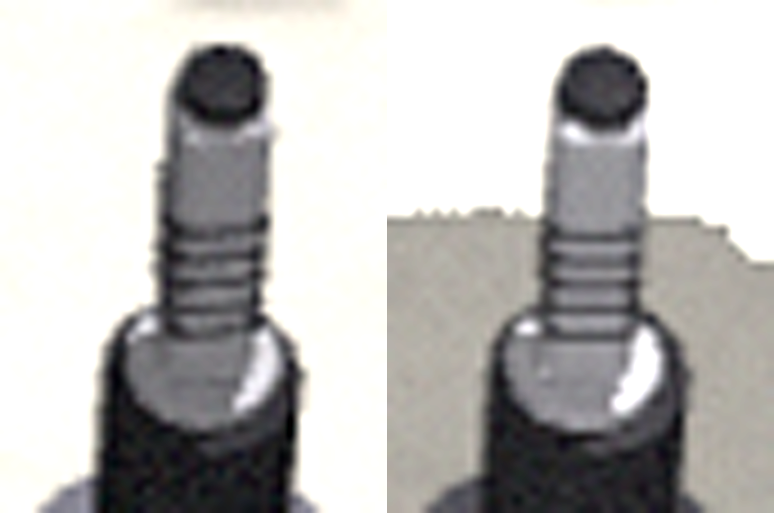

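View pics/top13.png

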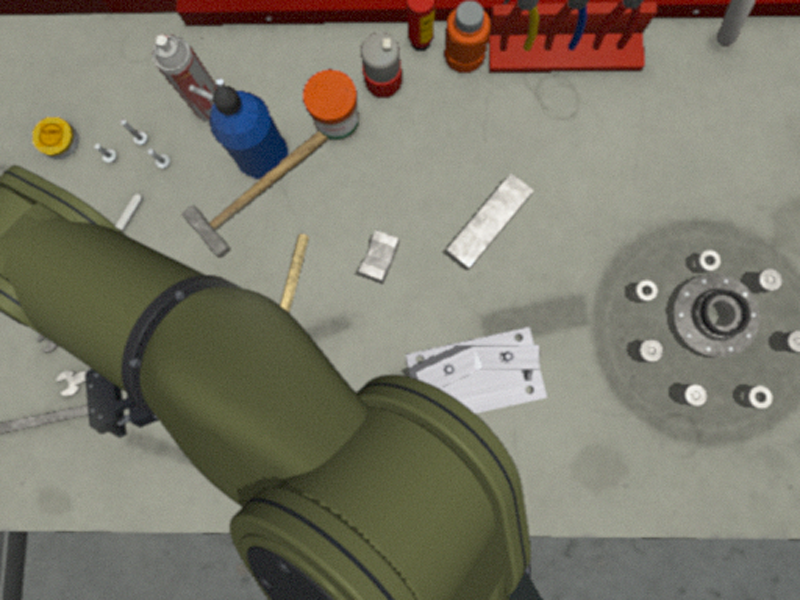

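The pen is home with its collar on the rim, the bracket's shift in the scene view is no more than 0.05 px, and the arm is clear of everything. Handing in.

```bash
python3 - <<'E'
from plant import r
print(r.get_state()["qd"].round(3)); print(r.finish_job())
E
```

```text
[0.002 0.012 0.005 0.012 0.001 0.001 0.001]
the job is handed in; nothing more can be done
None
```

The weld was scanned from the open end, round the bend, to the gusset, and the pen is back in its holster. I handed the job in at about 29 s of the 66 s allowed; no verdict was reported.

**How it went**
- **Regrasp:** I drew the pen, found the elbow limit blocked the lean, put it back in the holster and regrasped it with the gripper tilted 22°.
- **Scan:** I leaned the pen 37°, seated the ball at the seam's open end with the plunger about 4.5–5 mm in, and scanned at about 2–2.5 cm/s. The spring was never near bottoming on my estimates.
- **Gusset:** A clear side-force jump to about 3 N marked contact, after which I withdrew along the pen's axis and returned the pen.

**Last checks**
- **Pen:** In the camera view the collar sits on the rim. The cap is within about 1 px (1–2 mm) of its first position, which is free play in the bore.
- **Bracket:** It shifted no more than 0.05 px in the scene view.
- **Bystanders:** The packing block shows no movement in the top view, and neither does the drift in the scene view. The vee block's top-view shift read 0.4 px (about 1 mm), which I put down to changed lighting.

**What disagreed or stayed uncertain**
- **Position estimates:** The two cameras disagreed by about 2–3 mm in y, and the gusset came 3 mm further along than modelled.
- **Contact along the seam:** I could not see the ball in the corner during the scan. I steered by the wrist moment, which showed the load leaning now toward the upright and now toward the base, by tenths of a millimetre.
- **Pause:** There was a 0.1 s stop in mid-leg while I took a picture.
- **Top view:** The arm partly hid the bracket and drift there at the end, so their readings from that view (0.5–0.7 px) mean little.

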